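# Take down the V-block set-up and put its pieces away

## Task

The shaft on the cast-iron plate has been measured, so take the set-up apart from the top down, one piece at a time: lay the shaft in the notches of its wooden cradle, then put the V-block, the drilled block and the long parallel each flat, right way up as it stands now, in the felt-lined box made to its size. Set every piece down gently, do not drop it, and leave the oil can and the jar standing where they are.

Things in the scene. Friction and masses are not known exactly. Their poses are not given: they have to be found in the camera images.
- shaft_mid (a point): Turned steel shaft, top of the stack, lying level in the V of the V-block: 104 mm long, middle part 32 mm in diameter and 56 mm long, a thinner journal 20 mm in diameter and 24 mm long at each end; about 0.46 kg. Point: its centre, on the axis. x runs along the shaft (it is the same either way round). The top of the V-block is 9.6 mm below the axis, so fingertips can reach only about 8 mm below the axis there.
- vblock_mid (a point): Ground steel V-block, second in the stack: 46 mm along the V (x), 48 mm wide (y), 42 mm high (z up), a 26 mm wide, 13 mm deep V along its top and a 6 mm groove along each side, 13 to 19 mm above the underside; about 0.5 kg. Point: its centre, half-way up.
- block_mid (a point): Drilled steel setting-up block with rows of holes, third in the stack, lying flat: 75 mm (x) by 50 mm (y) by 25 mm high; about 0.6 kg. Point: its centre, half-way up.
- parallel_mid (a point): Ground steel parallel, a plain bar without holes, bottom of the stack: 125 mm (x) by 32 mm (y) by 20 mm high; about 0.62 kg. It lies on a fixed dark cast-iron plate 165 by 115 mm, 30 mm high. Point: its centre, half-way up.
- cradle_seat (a point): Wooden cradle for the shaft: a base 120 by 70 mm, 10 mm thick, with two upright cheeks 8 mm thick, 60 mm wide, 46 mm high, centred 40 mm either side of the middle along x, each with a 90 degree V notch 40 mm wide and 20 mm deep on top. The two journals lie in the notches, the thick middle part between the cheeks with 8 mm play each way along x. Point: where the shaft's centre lies when seated, 40 mm above the bench; x along the seated shaft. Fixed.
- vblock_box_floor (a point): Felt-lined low wooden box for the V-block, the smallest: recess 64 mm (x) by 66 mm (y). Point: centre of the recess floor, 10 mm above the bench. Rim 9 mm wide and 8 mm high above that floor, with a 42 mm wide finger gap in the middle of both sides that face y. Fixed.
- block_box_floor (a point): Felt-lined low wooden box for the drilled block, the middle one: recess 91 mm (x) by 66 mm (y). Point: centre of the recess floor, 10 mm above the bench. Rim 9 mm wide and 8 mm high above that floor, with a 42 mm wide finger gap in the middle of both sides that face y. Fixed.
- parallel_box_floor (a point): Felt-lined low wooden box for the parallel, long and narrow: recess 143 mm (x) by 52 mm (y). Point: centre of the recess floor, 10 mm above the bench. Rim 9 mm wide and 8 mm high above that floor, with a 42 mm wide finger gap in the middle of both sides that face y. Fixed.
- oil_can: Bystander: small oil can with a red band and handle, 73 mm in diameter, 125 mm high with its spout. Origin at the centre of its underside. Loose.
- jar: Bystander: glass jar with a blue cap, 72 mm in diameter, 125 mm high. Origin at the centre of its underside. Loose.

How it is judged:
By the outcome, as a careful person would: the job done as asked, in the order asked, and still so for the second after the job is handed in, with the robot touching nothing.
It also fails if it takes over 125 s, if anything falls off the work surface, if the arm or the gripper's body presses on something with over 40 N, if the wrist force passes 120 N, or if a joint passes its speed limit or range.

## Robot

A 6-joint arm with a two-finger parallel gripper is mounted at the origin on the work surface. World frame = base frame: x ahead of the robot, y to its left, z up, the work surface at z = 0. Lengths are in m, angles in rad, forces in N, time in s.
With the tool pointing down it reaches from about 0.35 to 0.775 m from the base axis. Payload 7.3 kg.
Tool frame: the origin (TCP) lies midway between the tips of the shut fingers; the grasp point (between the pads) lies 19 mm behind it; z points along the fingers, y is the direction in which the jaws open and shut (so a half turn about z gives the same grasp; the last joint's range is limited). The gripper opens to 92 mm and grips with 3 to 60 N. Pads are 19 mm wide; open, the fingers measure 130 mm over their backs; the gripper's body (75 mm by 190 mm) begins 47 mm behind the grasp point.
Start: joints at [-1.394, 0.342, 1.524, -0, 1.275, -0.146], TCP at [0.167, -0.498, 0.227] pointing down, gripper open.
Joint ranges: [-2.53, 2.53], [-0.77, 2.02], [0.04, 2.7], [-1, 4.14], [0.28, 2.66], [-3.11, 3.11]. Speed limits (rad/s): [2.57, 2.57, 3.14, 3.14, 3.14, 3.14].

## Interface

Orientations are given as [roll, pitch, yaw] about the fixed x, y, z axes, in that order (R = Rz(yaw) Ry(pitch) Rx(roll)).
In Python, from cell import robot gives the robot as it stands.
- The arm moves only by the shell command python3 -m crank 'ROWS' [FORCE]. ROWS is a JSON object of lists of equal length, an entry for each row: "claw": the opening, from 0 (shut) to 1 (fully open); "delta_pos": the shift along the tool's x, y, z in units of 25 mm (1.0 is 25 mm), a list of three; "roll": the turn about the tool's z in units of 6 degrees (1.0 is 6 degrees). In form: {"claw": [claw, ...], "delta_pos": [[dx, dy, dz], ...], "roll": [roll, ...]}. A call has exactly 8 rows; each row is the pose to reach, as a shift and turn from the pose commanded when the call began, along the tool's axes at that moment; what a row does not reach only later rows make up. A row lasts 1/12 s, in which the tool goes at most 41.7 mm and 7.16 degrees, less where a joint would pass 70% of its speed; a pose out of reach is approached as far as the arm can. A call with a gripper value outside its range is refused whole. The fingers move at their own pace and stop on an object; FORCE is the grip in N (left out, the last holds). Time passes only in rows, so rows that repeat a pose let the fingers close, or fill a call up. It gives the time, the measured TCP pose, the force and the opening at its end, in the units of the state.
- robot.observe(): the state, without advancing time (a new reading comes with each control period).
- robot.read_camera(name): name is "scene" or "top"; returns a dict with "color" (420x560x3 uint8, blue, green, red), "fx", "fy", "cx", "cy" (pixels), "rvec" (rotation vector, rad) and "tvec" (3), from world to camera coordinates, as OpenCV has them. Camera axes: x right, y down, z forward; pixel columns grow to the right and rows downward; lengths in m; the calibration is good to about 2 mm. A picture is of the moment at which its call begins. There is no depth.
- robot.hand_in(): hands the job in, once; it reports no verdict.
The state is a dict: "time": time; "qpos": joint angles; "qvel": joint speeds; "joint_efforts": joint torques, N m; "tool_pos": TCP position; "tool_rot": TCP orientation; "contact_force": force on the tool from outside, world axes, zero at the start; "torque": the same for the moment, N m; "opening": finger opening in m.
Only numpy, scipy, OpenCV 4.12 (cv2) and the standard library are available. Lean on these libraries where they do the work, as an engineer would, in place of code of your own. Each camera call takes 0.05 s, during which the arm holds its last target.

## Working session

There is one attempt and no reset: what is moved stays moved. The work goes in short steps, Python scripts to look and compute and a shell command to move; the robot and the scene stay as the last step left them, time stands still between calls to the robot, and variables do not carry over. Pictures are saved under pics/ and viewed, and the job is handed in when it is done.

```bash
ls; mkdir -p pics; python3 - <<'E'
from cell import robot
import cv2
print(robot.observe())
for n in ("scene","top"):
    c=robot.read_camera(n); cv2.imwrite(f"pics/{n}0.png",c["color"])
    print(n,{k:v for k,v in c.items() if k!="color"})
E
```

```text
pics
{'time': 0.0, 'qpos': array([-1.39402558e+00,  3.42737056e-01,  1.52497419e+00,  1.07076463e-05,
        1.27539469e+00, -1.45973114e-01]), 'qvel': array([-0.00023789, -0.00118251, -0.00016996, -0.00030996,  0.00201054,
        0.00114193]), 'joint_efforts': array([-2.60078123e-03, -4.31249964e+01, -2.44226450e+01,  7.14260526e-02,
        5.58605546e-02, -1.40630409e-04]), 'tool_pos': array([ 0.16648328, -0.49749719,  0.22605247]), 'tool_rot': array([-3.14009696e+00, -2.30244848e-04,  3.22740560e-01]), 'contact_force': array([0.47800483, 0.38646629, 0.57206252]), 'torque': array([-0.04347092,  0.00891048, -0.02082626]), 'opening': 0.09188950575360759}
scene {'fx': 461.6075136886479, 'fy': 461.6075136886479, 'cx': 280.97401938403556, 'cy': 218.0372356161278, 'rvec': array([ 1.76823569,  2.0098333 , -0.62890131]), 'tvec': array([ 0.0428506 , -0.33240427,  1.52589827])}
top {'fx': 398.7144940109028, 'fy': 398.7144940109028, 'cx': 277.2651359109927, 'cy': 211.15115006638044, 'rvec': array([ 2.17422153, -2.19882165,  0.09131656]), 'tvec': array([0.00519438, 0.52847159, 1.20618366])}
```

View pics/scene0.png

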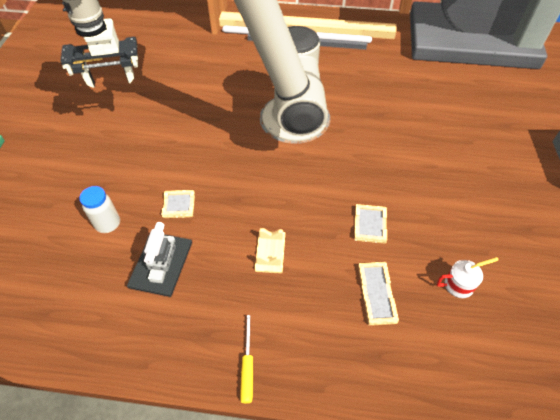

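View pics/top0.png

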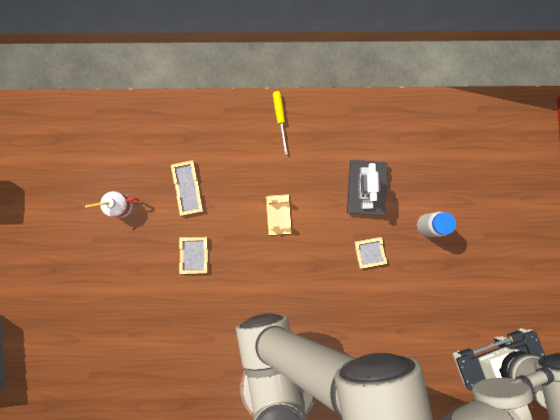

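The scene view shows the stack at about (160,255), the jar at (100,210), the cradle at (270,250), the boxes at (178,204), (371,223) and (378,293), and the oil can at (463,278). The top view shows the stack at (368,187), the V-block box at (370,253), the cradle at (279,215), the block box at (193,256) and the parallel box at (187,187). Next I'll zoom in.

```bash
cat > h.py <<'E'
import numpy as np, cv2
from cell import robot
def cam(n):
    c=robot.read_camera(n)
    c["K"]=np.array([[c["fx"],0,c["cx"]],[0,c["fy"],c["cy"]],[0,0,1]]); c["R"]=cv2.Rodrigues(c["rvec"])[0]
    return c
def ray(c,uv):
    d=c["R"].T@np.linalg.solve(c["K"],[uv[0],uv[1],1.]); o=-c["R"].T@c["tvec"]; return o,d
def onz(c,uv,z):
    o,d=ray(c,uv); return o+d*(z-o[2])/d[2]
def tri(a,ua,b,ub):
    o1,d1=ray(a,ua);o2,d2=ray(b,ub)
    d1=d1/np.linalg.norm(d1);d2=d2/np.linalg.norm(d2)
    t=np.linalg.lstsq(np.c_[d1,-d2],o2-o1,rcond=None)[0]
    p,q=o1+t[0]*d1,o2+t[1]*d2
    return (p+q)/2,np.linalg.norm(p-q)
def proj(c,P):
    return cv2.projectPoints(np.array(P,float).reshape(-1,3),c["rvec"],c["tvec"],c["K"],None)[0].reshape(-1,2)
def crop(c,u,v,w,h,s,name):
    im=c["color"][v:v+h,u:u+w]; im=cv2.resize(im,None,fx=s,fy=s,interpolation=cv2.INTER_CUBIC)
    for i in range(0,w,10):
        cv2.line(im,(i*s,0),(i*s,8 if i%50 else 20),(0,255,255),1)
    for i in range(0,h,10):
        cv2.line(im,(0,i*s),(8 if i%50 else 20,i*s),(0,255,255),1)
    cv2.imwrite("pics/"+name+".png",im)
E
python3 - <<'E'
from h import *
t=cam("top");s=cam("scene")
crop(t,340,150,70,60,10,"t_st"); crop(s,120,215,80,60,10,"s_st")
for c in(t,s): print(-c["R"].T@c["tvec"])
E
```

```text
[0.43584432 0.00933169 1.24263464]
[1.13473213 0.10814939 1.06835435]
```

View pics/t_st.png

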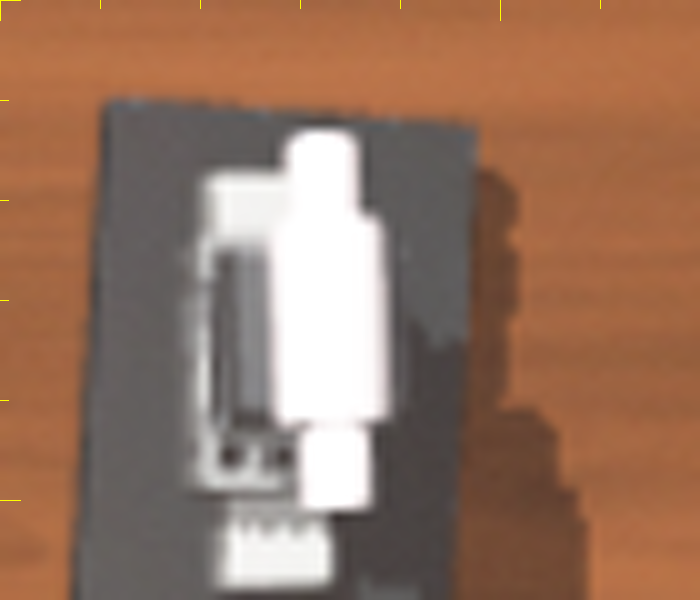

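View pics/s_st.png

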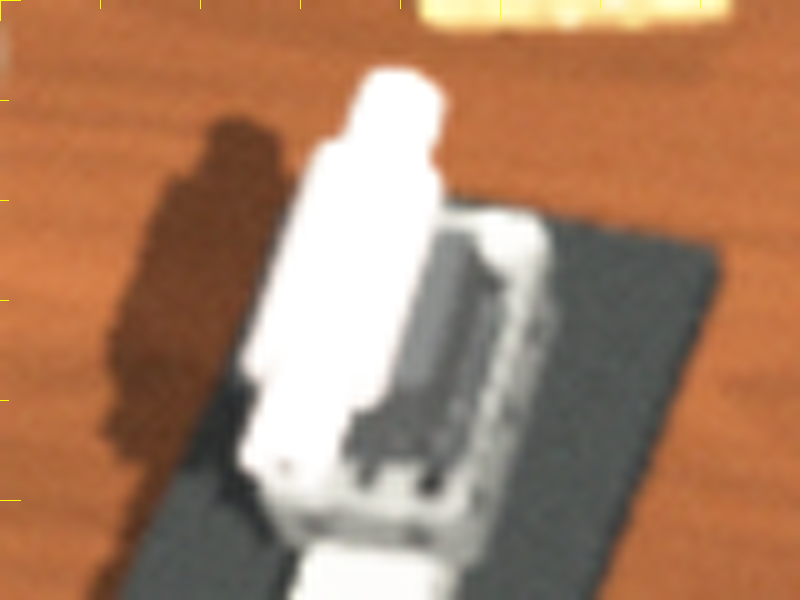

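```bash
python3 - <<'E'
from h import *
t=cam("top");s=cam("scene")
for c in (t,s):
    im=c["color"].astype(float); c["color"]=(255*np.clip((im-150)/105,0,1)**2.5).astype(np.uint8)
crop(t,352,150,50,65,9,"t_st2"); crop(s,128,218,55,75,8,"s_st2")
a=cv2.imread("pics/t_st2.png");b=cv2.imread("pics/s_st2.png")
h=max(a.shape[0],b.shape[0]);o=np.zeros((600,a.shape[1]+b.shape[1]+2,3),np.uint8)
o[:a.shape[0],:a.shape[1]]=a;o[:b.shape[0],a.shape[1]+2:]=b[:600];cv2.imwrite("pics/both2.png",o[:, :1000]);print(o.shape)
E
```

```text
(600, 892, 3)
```

View pics/t_st2.png

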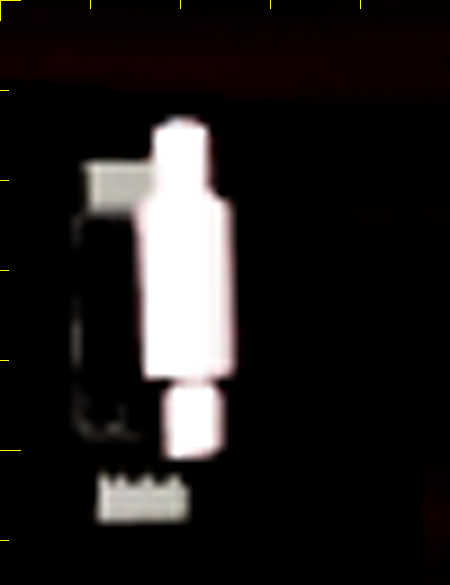

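View pics/s_st2.png

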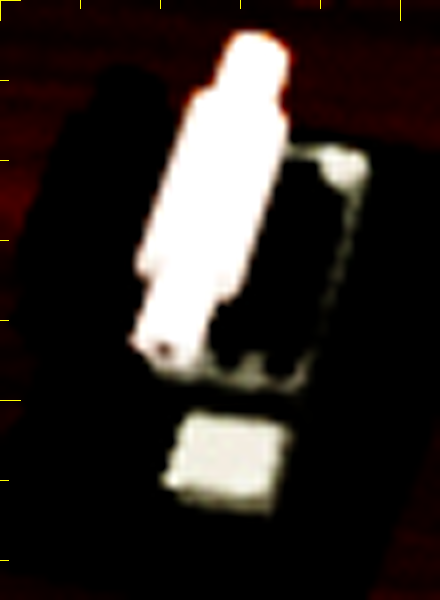

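```bash
cat >> h.py <<'E'
def smask(c,box,th=243):
    u,v,w,h=box; m=np.zeros(c["color"].shape[:2],np.uint8)
    m[v:v+h,u:u+w]=255*(c["color"][v:v+h,u:u+w].min(2)>th)
    n,l,st,_=cv2.connectedComponentsWithStats(m); i=1+np.argmax(st[1:,4]); return (255*(l==i)).astype(np.uint8)
def axis(m):
    p=np.argwhere(m>0)[:,::-1].astype(np.float32)
    cl=p.mean(0).astype(float); d=np.linalg.svd(p-cl,full_matrices=False)[2][0].astype(float)
    t=(p-cl)@d; return cl,d,t.min()-.5,t.max()+.5,m
def mid3(a,pa,da,b,pb,db):
    # line from two planes
    def pl(c,p,d):
        o,r1=ray(c,p);_,r2=ray(c,p+d*20);n=np.cross(r1,r2);n/=np.linalg.norm(n);return n,n@o
    n1,c1=pl(a,pa,da);n2,c2=pl(b,pb,db)
    D=np.cross(n1,n2);D/=np.linalg.norm(D);P=np.linalg.lstsq(np.array([n1,n2]),[c1,c2],rcond=None)[0]
    return P,D
def onl(c,uv,P,D):
    o,d=ray(c,uv);d/=np.linalg.norm(d);t=np.linalg.lstsq(np.c_[D,-d],o-P,rcond=None)[0];return P+t[0]*D
E
python3 - <<'E'
from h import *
t=cam("top");s=cam("scene")
mt=smask(t,(352,155,50,55));ms=smask(s,(128,218,50,50))
A=axis(mt);B=axis(ms)
print(A[:4],B[:4],(mt>0).sum(),(ms>0).sum())
P,D=mid3(t,A[0],A[1],s,B[0],B[1]);print("dir",D)
for c,X in((t,A),(s,B)):
    print([onl(c,X[0]+X[1]*k,P,D).round(4) for k in X[2:4]], onl(c,X[0],P,D).round(4))
print(onl(s,(147.9,261.3),P,D))
E
```

```text
(array([371.99627686, 181.1672821 ]), array([0.04352127, 0.9990525 ]), np.float64(-17.73789661675883), np.float64(19.358557213084346)) (array([154.21852112, 242.14726257]), array([-0.30308955,  0.95296208]), np.float64(-21.14879352351137), np.float64(21.65045769442188)) 269 421
dir [9.99903878e-01 1.38553075e-02 5.14625476e-04]
[array([ 0.6503, -0.2643,  0.1416]), array([ 0.546 , -0.2658,  0.1415])] [ 0.6003 -0.265   0.1416]
[array([ 0.5506, -0.2657,  0.1416]), array([ 0.664 , -0.2642,  0.1416])] [ 0.6083 -0.2649  0.1416]
[ 0.66022466 -0.26421059  0.14160657]
```

```bash
python3 - <<'E'
from h import *
t=cam("top");s=cam("scene")
def prof(c,p,d,ks,half=12):
    p=np.array(p);d=np.array(d)/np.linalg.norm(d);n=np.array([-d[1],d[0]])
    g=c["color"].min(2).astype(np.float32)
    for k in ks:
        q=p+d*k+np.outer(np.arange(-half,half+.1,1),n)
        v=cv2.remap(g,q[:,:1].astype(np.float32),q[:,1:].astype(np.float32),cv2.INTER_LINEAR)[:,0]
        print(k,v.astype(int))
print("top");prof(t,(372.0,181),(.03,1),range(-16,20,4))
print("scene");prof(s,(154.2,242.1),(-.303,.953),range(-20,22,4))
E
```

```text
top
-16 [ 88  88  89  89  89  89  89  90 140 221 252 255 255 255 254 213 132  91
  92  92  92  92  92  91  90]
-12 [ 90  90  90  90  90  91  90  94 141 223 251 255 255 255 253 248 241 240
 241 241 241 241 228 185 136]
-8 [ 91  90  90  91  91 102 157 229 251 254 255 255 255 255 255 254 251 238
 219 213 211 208 203 189 166]
-4 [ 90  89  91  91  89  97 164 233 252 254 255 255 255 255 255 254 250 220
 153 134 131 108  94 126 155]
0 [ 90  90  90  86  83  88 177 235 252 254 255 255 255 255 255 255 253 217
 147 135 134 101  98  92 155]
4 [ 70  72  68  65  80  93 174 232 250 253 254 255 255 255 255 255 254 214
 149 135 131 104 103  91 183]
8 [ 66  65  66  67  80  99 167 227 249 253 254 255 255 255 255 255 253 209
 149 132 125 103 105  98 173]
12 [ 66  66  65  66  67  68  70  82 164 235 253 254 255 254 232 170 127 118
 116 120 120 111 109 149 179]
16 [ 64  66  66  66  67  68  68  88 171 242 254 255 255 255 244 191 145 151
 167 185 201 192 184 192 186]
scene
-20 [ 68  68  67  66  66  66  65  72 131 218 243 252 254 252 250 233 151  84
  68  66  64  63  65  66  63]
-16 [ 65  67  67  67  67  67  
[... 328 characters left out ...]
5 255 255 255 255 255 255 255 255 253
 238 178  78  46  42  40  37]
0 [100 115 135 143 149 190 247 255 255 255 255 255 255 255 255 255 255 254
 242 179  91  49  39  38  38]
4 [ 99 116 133 140 151 193 243 254 255 255 255 255 255 255 255 255 255 254
 247 188  98  51  40  40  40]
8 [ 96 109 124 133 148 199 243 253 255 255 255 255 255 255 255 255 254 254
 250 190  95  53  42  41  40]
12 [ 96  97  98 100 101 123 177 222 246 253 255 255 255 255 254 253 242 224
 204 152  82  55  41  40  38]
16 [144 138 127 106  97 104 105 138 228 253 255 255 255 255 255 253 226 139
  61  45  47  44  38  36  36]
20 [220 220 213 193 172 187 208 221 237 250 250 237 214 233 247 248 232 134
  61  46  46  45  40  37  36]
```

```bash
python3 - <<'E'
from h import *
t=cam("top");s=cam("scene")
for za in (.120,.1266,.133,.14):
    f=onz(s,(147.9,261.3),za); g=onz(t,(371.7,162.6),za+.0095); 
    n=onz(t,(372.9,200.4),za-.0095); h=onz(s,(160.0,221.6),za+.0095)
    m=onz(t,(372.33,181),za); m2=onz(s,(153.96,242.0),za)
    print(za,"hi",f[:2].round(4),g[:2].round(4),"lo",n[:2].round(4),h[:2].round(4),"mid",m[:2].round(4),m2[:2].round(4))
    a=onz(t,(372.33-.049*15,166),za);b=onz(t,(372.33+.049*15,196),za);print("yaw",np.arctan2(*(a-b)[[1,0]]))
    a=onz(s,np.array([153.96,242.0])+np.array([-.309,.953])*15,za);b=onz(s,np.array([153.96,242.0])-np.array([-.309,.953])*15,za);print("yaw",np.arctan2(*(a-b)[[1,0]]))
E
```

```text
0.12 hi [ 0.6491 -0.2734] [ 0.6551 -0.2688] lo [ 0.5495 -0.2737] [ 0.542  -0.2724] mid [ 0.604  -0.2714] [ 0.5957 -0.2744]
yaw 0.01905846528776155
yaw 0.008806447841941923
0.1266 hi [ 0.6525 -0.2708] [ 0.6538 -0.2671] lo [ 0.5488 -0.2721] [ 0.5462 -0.2698] mid [ 0.603  -0.2697] [ 0.5994 -0.2717]
yaw 0.019058465287761995
yaw 0.008806447841941506
0.133 hi [ 0.6557 -0.2682] [ 0.6525 -0.2655] lo [ 0.5482 -0.2705] [ 0.5502 -0.2672] mid [ 0.602  -0.2681] [ 0.6031 -0.2691]
yaw 0.019058465287760996
yaw 0.008806447841941779
0.14 hi [ 0.6593 -0.2654] [ 0.6512 -0.2638] lo [ 0.5475 -0.2687] [ 0.5547 -0.2643] mid [ 0.601  -0.2664] [ 0.607  -0.2663]
yaw 0.019058465287763095
yaw 0.008806447841941322
```

```bash
python3 - <<'E'
from h import *
t=cam("top");s=cam("scene")
def mont(c,L,w,h,sc,name):
    ims=[]
    for i,(u,v) in enumerate(L):
        crop(c,u,v,w,h,sc,"tmp");ims.append(cv2.imread("pics/tmp.png"))
    g=np.vstack([np.hstack(ims[:2]),np.hstack(ims[2:])]);cv2.imwrite("pics/"+name+".png",g);print(g.shape)
mont(t,[(345,230),(255,185),(170,230),(160,155)],48,65,8,"t_box") if 0 else None
mont(t,[(350,234),(258,188),(172,230),(166,158)],50,60,5,"t_box")
mont(s,[(155,183),(248,220),(345,195),(350,258)],56,70,4,"s_box")
crop(t,258,188,50,60,9,"t_cr");crop(s,245,220,52,58,9,"s_cr")
for n,u in(("jar",(425,225)),("can",(113,204))): print(n,onz(t,u,0.0))
E
```

```text
(600, 500, 3)
(560, 448, 3)
jar [ 0.48153306 -0.46221559  0.        ]
can [0.55801236 0.5113792  0.        ]
```

View pics/t_box.png

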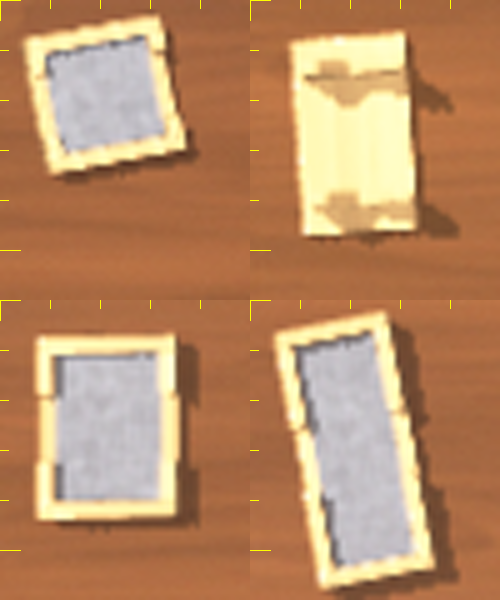

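View pics/s_box.png

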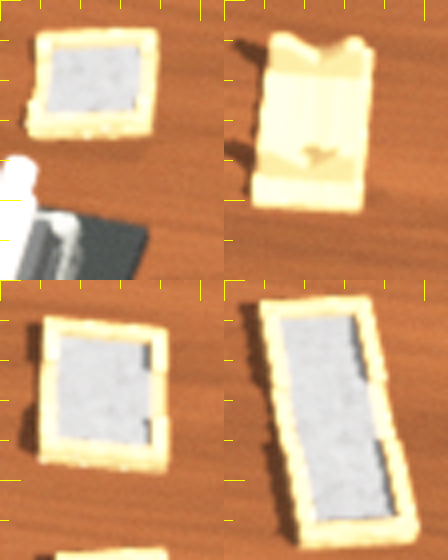

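View pics/t_cr.png

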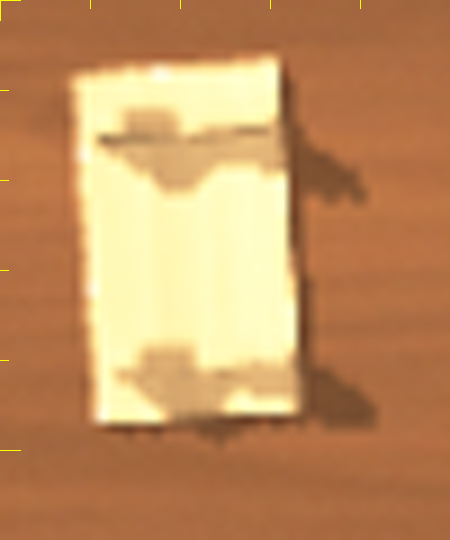

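View pics/s_cr.png

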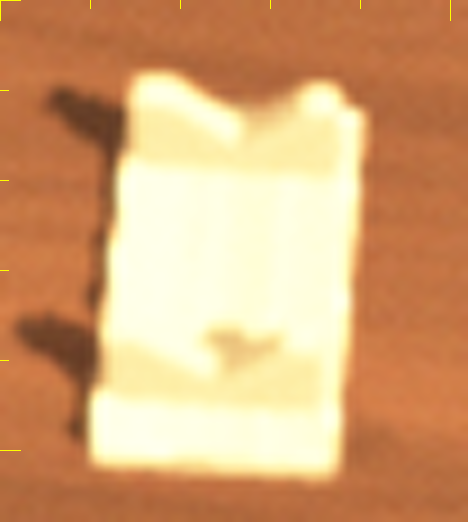

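```bash
cat >> h.py <<'E'
ROI={"top":dict(v=(345,230,52,50),c=(258,185,50,60),b=(172,228,48,58),p=(163,152,52,72)),
 "scene":dict(v=(155,183,50,40),c=(245,218,52,62),b=(345,198,52,55),p=(350,256,56,75))}
def quad(c,roi,th=140):
    u,v,w,h=roi; im=cv2.resize(c["color"][v:v+h,u:u+w],None,fx=8,fy=8,interpolation=cv2.INTER_CUBIC)
    m=(255*(im[...,1]>th)).astype(np.uint8)
    cs=cv2.findContours(m,cv2.RETR_EXTERNAL,cv2.CHAIN_APPROX_NONE)[0]; k=max(cs,key=cv2.contourArea)
    hl=cv2.convexHull(k)
    M=cv2.moments(hl); cen=np.array([M["m10"],M["m01"]])/M["m00"]
    e=3
    while True:
        q=cv2.approxPolyDP(hl,e,True)
        if len(q)<=4: break
        e+=1
    f=lambda p:(p+.5)/8-.5+np.array([u,v])
    return f(q.reshape(-1,2).astype(float)),f(cen)
E
python3 - <<'E'
from h import *
C={"top":cam("top"),"scene":cam("scene")}
Z=dict(v=.009,b=.009,p=.009,c=.005)
for k in "vbpc":
    ce={}
    for n in C:
        q,cen=quad(C[n],ROI[n][k]);qc=cv2.minAreaRect
        W=np.array([onz(C[n],x,Z[k])[:2] for x in q]); r=cv2.minAreaRect((W*1000).astype(np.float32))
        dc=onz(C[n],cen,Z[k])[:2]; ce[n]=cen
        # longest dir yaw via edge
        E=np.roll(W,-1,0)-W; L=np.linalg.norm(E,axis=1); A=(np.degrees(np.arctan2(E[:,1],E[:,0]))+45)%90-45
        print(k,n,"cen",dc.round(4),"quadmean",W.mean(0).round(4),"edges",(L*1000).round(0),A.round(1))
    P,g=tri(C["top"],ce["top"],C["scene"],ce["scene"]);print("  tri",P.round(4),"gap",round(g,4))
E
```

```text
v top cen [ 0.3988 -0.2861] quadmean [ 0.3986 -0.2864] edges [83. 84. 83. 85.] [ 9.4  9.5 10.   9.5]
v scene cen [ 0.3989 -0.2877] quadmean [ 0.3972 -0.2883] edges [94. 87. 92. 86.] [10.8  6.7 10.6  8.1]
  tri [ 0.399  -0.2869  0.0091] gap 0.0015
b top cen [0.3977 0.2605] quadmean [0.3979 0.2609] edges [110.  84. 110.  85.] [0.3 1.4 1.  1.7]
b scene cen [0.3986 0.2584] quadmean [0.3965 0.2578] edges [ 88. 121.  86. 124.] [-1.1 -1.   1.2  0.1]
  tri [0.3978 0.2596 0.0083] gap 0.0021
p top cen [0.606  0.2817] quadmean [0.6059 0.282 ] edges [164.  71. 161.  71.] [11.4 11.3 11.3 13.9]
p scene cen [0.6084 0.2806] quadmean [0.6024 0.2794] edges [165.  74. 171.  71.] [11.4 16.6 10.5 11.8]
  tri [0.6065 0.2818 0.0056] gap 0.0013
c top cen [ 0.5201 -0.0033] quadmean [ 0.5199 -0.0031] edges [123.  70. 119.  72.] [3.2 3.8 4.1 6.6]
c scene cen [ 0.5171 -0.0054] quadmean [ 0.5159 -0.0051] edges [ 72. 126.  71. 136.] [-5.6  2.5  2.2  2.7]
  tri [ 0.5199 -0.0041  0.0099] gap 0.0016
```

```bash
cat > g.py <<'E'
import sys,numpy as np
from cell import robot
from scipy.spatial.transform import Rotation as R
o=robot.observe(); p=np.array(o["tool_pos"]); r=R.from_euler("xyz",o["tool_rot"])
print("t%.1f"%o["time"],"pos",p.round(4),"rpy",np.round(o["tool_rot"],4),"F",np.round(o["contact_force"],1),"op %.4f"%o["opening"])
if len(sys.argv)>1:
    x,y,z,yd=map(float,sys.argv[1:5]); d=r.inv().apply(np.array([x,y,z])-p)/.025
    yaw=np.degrees(o["tool_rot"][2]); k=-((yd-yaw+90)%180-90)/6
    print("units",d.round(2),"roll",round(k,2))
E
python3 g.py .6005 -.270 .22 .9
```

```text
t0.8 pos [ 0.1666 -0.4979  0.2268] rpy [3.1415 0.     0.3228] F [-0.6  1.   0.3] op 0.0920
units [19.35 -3.14  0.27] roll 2.93
```

```bash
python3 -m crank '{"claw":[1,1,1,1,1,1,1,1],"delta_pos":[[0.5,-0.1,0],[1.5,-0.25,0],[2.7,-0.45,0],[3.9,-0.65,0],[5.1,-0.85,0],[6.3,-1.05,0],[7.5,-1.25,0],[8.7,-1.45,0]],"roll":[0.1,0.3,0.5,0.7,0.9,1.1,1.3,1.5]}' 10; python3 g.py .6005 -.270 .22 .9
```

```text
time: 1.47
tool_pos: [0.3625, -0.3937, 0.2268]
tool_rot: [3.141, -0.0, 0.165]
contact_force: [-0.1, -0.7, 0.7]
opening: 0.0919
t1.5 pos [ 0.3625 -0.3937  0.2268] rpy [ 3.1413e+00 -1.0000e-04  1.6460e-01] F [-0.1 -0.7  0.7] op 0.0919
units [10.2  -3.32  0.27] roll 1.42
```

```bash
python3 -m crank '{"claw":[1,1,1,1,1,1,1,1],"delta_pos":[[1.4,-0.45,0],[2.9,-0.95,0],[4.4,-1.45,0],[5.9,-1.95,0],[7.4,-2.45,0],[8.9,-2.95,0],[9.8,-3.2,0.1],[10.18,-3.32,0.27]],"roll":[0.2,0.4,0.6,0.8,1.0,1.2,1.4,1.42]}'; python3 g.py .6005 -.270 .17 .9
```

```text
time: 2.13
tool_pos: [0.6016, -0.2683, 0.2197]
tool_rot: [-3.142, -0.001, 0.02]
contact_force: [-0.7, 0.1, -1.1]
opening: 0.092
t2.1 pos [ 0.6016 -0.2683  0.2197] rpy [-3.1415e+00 -1.4000e-03  1.9500e-02] F [-0.7  0.1 -1.1] op 0.0920
units [-0.05  0.07  1.99] roll 0.04
```

```bash
python3 -m crank '{"claw":[1,1,1,1,1,1,1,1],"delta_pos":[[0,0.05,0.4],[0,0.05,0.9],[0,0.05,1.3],[0,0.05,1.7],[0,0.05,2.0],[0,0.05,2.1],[0,0.05,2.1],[0,0.05,2.1]],"roll":[0.04,0.04,0.04,0.04,0.04,0.04,0.04,0.04]}'; python3 - <<'E'
from h import *
t=cam("top");s=cam("scene")
crop(s,110,190,100,75,8,"s_a");crop(t,330,130,100,75,8,"t_a")
E
python3 g.py .6005 -.270 .121 .9
```

```text
time: 2.8
tool_pos: [0.5986, -0.2723, 0.1679]
tool_rot: [3.141, -0.001, 0.012]
contact_force: [-0.8, -0.5, -0.4]
opening: 0.0916
t2.9 pos [ 0.599  -0.2722  0.1683] rpy [ 3.1407e+00 -1.2000e-03  1.2800e-02] F [-0.5 -0.9 -0.2] op 0.0918
units [ 0.06 -0.09  1.89] roll -0.03
```

View pics/s_a.png

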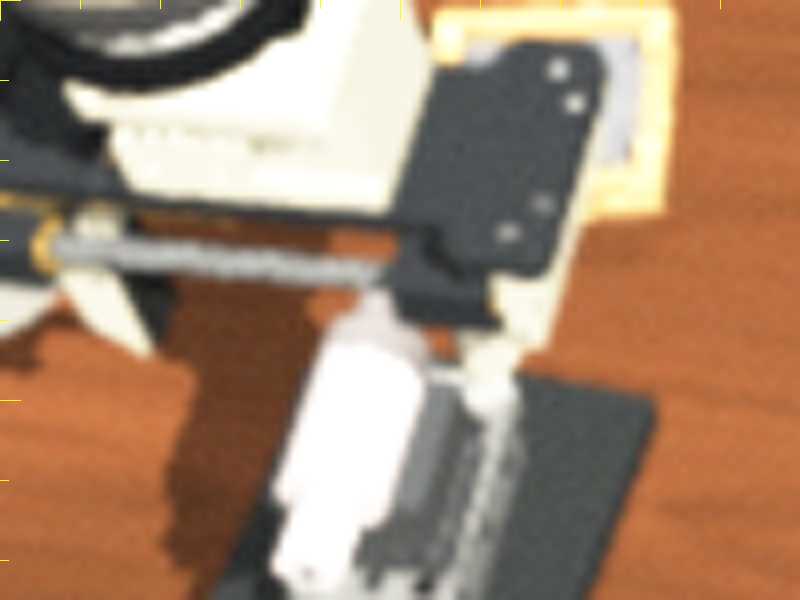

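View pics/t_a.png

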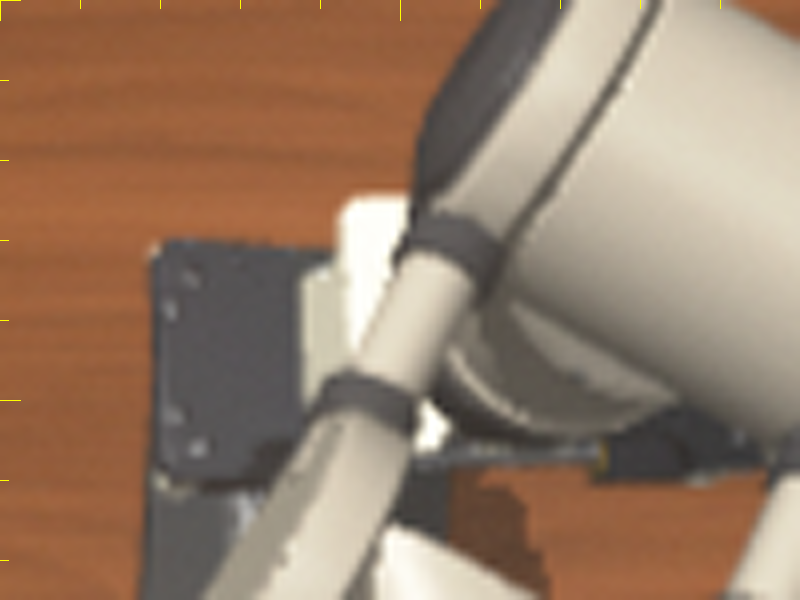

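```bash
python3 - <<'E'
from h import *
s=cam("scene")
print(proj(s,[(.599,-.272,.168),(.599,-.272+.046,.168),(.599,-.272-.046,.168),(.599,-.272+.065,.168),(.599,-.272-.065,.168)]).round(1))
E
```

```text
[[149.8 232.5]
 [169.1 234.6]
 [130.6 230.4]
 [177.1 235.5]
 [122.7 229.5]]
```

The scene view shows the tips straddling the shaft. The inner tip corners, at about (129,234) and (168,238), are centred within about 3 mm. Going down.

```bash
python3 -m crank '{"claw":[1,1,1,1,1,1,1,1],"delta_pos":[[0.05,-0.1,0.3],[0.05,-0.1,0.7],[0.05,-0.1,1.0],[0.05,-0.1,1.3],[0.05,-0.1,1.6],[0.05,-0.1,1.8],[0.05,-0.1,1.86],[0.05,-0.1,1.86]],"roll":[0,0,0,0,0,0,0,0]}'; python3 -m crank '{"claw":[0.8,0.7,0.6,0.5,0.45,0.45,0.45,0.45],"delta_pos":[[0,0,0],[0,0,0],[0,0,0],[0,0,0],[0,0,0],[0,0,0],[0,0,0],[0,0,0]],"roll":[0,0,0,0,0,0,0,0]}' 3;python3 g.py .6005 -.2695 .121 .9
```

```text
time: 3.62
tool_pos: [0.5997, -0.2693, 0.1203]
tool_rot: [-3.141, 0.001, 0.013]
contact_force: [-0.0, 0.5, 0.4]
opening: 0.0919
time: 4.28
tool_pos: [0.5999, -0.2694, 0.121]
tool_rot: [3.141, -0.0, 0.013]
contact_force: [0.6, 0.0, 0.6]
opening: 0.0439
t4.3 pos [ 0.5999 -0.2694  0.121 ] rpy [ 3.1415e+00 -1.0000e-04  1.2800e-02] F [0.6 0.  0.6] op 0.0439
units [0.02 0.   0.  ] roll -0.03
```

```bash
python3 -m crank '{"claw":[0.43,0.42,0.41,0.40,0.39,0.38,0.37,0.36],"delta_pos":[[0,0,0],[0,0,0],[0,0,0],[0,0,0],[0,0,0],[0,0,0],[0,0,0],[0,0,0]],"roll":[0,0,0,0,0,0,0,0]}' 3;python3 -m crank '{"claw":[0.355,0.35,0.345,0.34,0.335,0.33,0.33,0.33],"delta_pos":[[0,0,0],[0,0,0],[0,0,0],[0,0,0],[0,0,0],[0,0,0],[0,0,0],[0,0,0]],"roll":[0,0,0,0,0,0,0,0]}' 3
```

```text
time: 4.95
tool_pos: [0.6, -0.27, 0.1212]
tool_rot: [3.14, -0.0, 0.013]
contact_force: [-0.5, -3.2, 0.9]
opening: 0.0335
time: 5.62
tool_pos: [0.6, -0.2696, 0.1213]
tool_rot: [3.141, -0.001, 0.013]
contact_force: [-0.8, -3.1, 4.8]
opening: 0.0319
```

```bash
python3 -m crank '{"claw":[0.33,0.32,0.3,0.28,0.25,0.2,0.2,0.2],"delta_pos":[[0,0.03,0],[0,0.03,0],[0,0.03,0],[0,0.03,0],[0,0.03,0],[0,0.03,0],[0,0.03,0],[0,0.03,0]],"roll":[0,0,0,0,0,0,0,0]}' 25;python3 -m crank '{"claw":[0.2,0.2,0.2,0.2,0.2,0.2,0.2,0.2],"delta_pos":[[0,0,-0.05],[0,0,-0.15],[0,0,-0.3],[0,0,-0.5],[0,0,-0.7],[0,0,-0.9],[0,0,-1.1],[0,0,-1.2]],"roll":[0,0,0,0,0,0,0,0]}'
python3 - <<'E'
from h import *
t=cam("top");s=cam("scene")
crop(s,110,190,100,75,8,"s_b");
E
python3 g.py .52 -.004 .15 3.7
```

```text
time: 6.28
tool_pos: [0.6, -0.27, 0.1213]
tool_rot: [-3.141, -0.0, 0.013]
contact_force: [-0.6, -3.1, 5.4]
opening: 0.0313
time: 6.95
tool_pos: [0.6002, -0.2702, 0.152]
tool_rot: [3.141, -0.001, 0.013]
contact_force: [-0.3, -0.1, -4.4]
opening: 0.0312
t7.0 pos [ 0.6002 -0.2703  0.1518] rpy [ 3.1409e+00 -1.2000e-03  1.2900e-02] F [ 0.2  0.4 -4.9] op 0.0311
units [ -3.07 -10.69   0.06] roll -0.49
```

View pics/s_b.png

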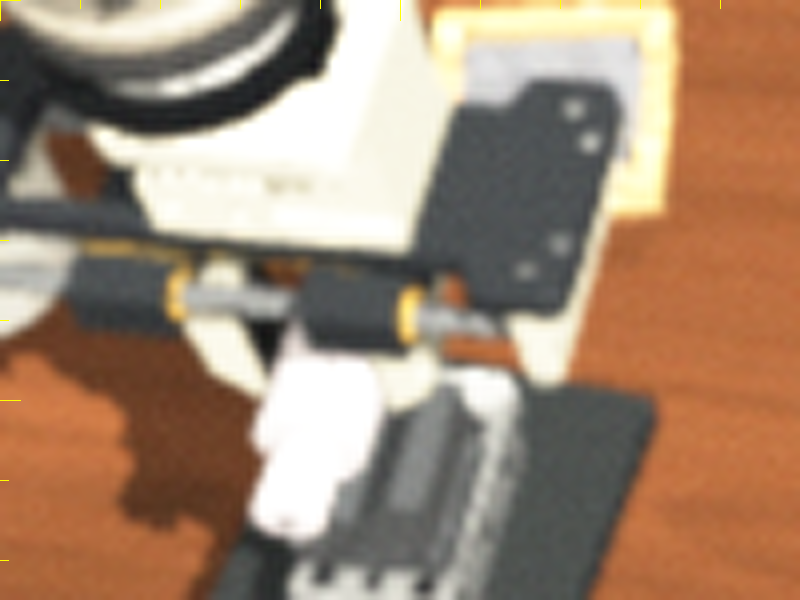

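```bash
python3 -m crank '{"claw":[0.2,0.2,0.2,0.2,0.2,0.2,0.2,0.2],"delta_pos":[[-0.1,-0.3,0],[-0.3,-1,0],[-0.55,-2,0],[-0.9,-3.1,0],[-1.2,-4.2,0],[-1.5,-5.3,0],[-1.85,-6.4,0],[-2.15,-7.5,0]],"roll":[0,-0.05,-0.1,-0.15,-0.2,-0.25,-0.3,-0.4]}';python3 g.py .52 -.0035 .10 3.7
```

```text
time: 7.72
tool_pos: [0.5425, -0.0816, 0.1508]
tool_rot: [-3.141, 0.001, 0.055]
contact_force: [0.6, -0.3, -5.0]
opening: 0.0311
t7.7 pos [ 0.5425 -0.0816  0.1508] rpy [-3.1412e+00  7.0000e-04  5.4900e-02] F [ 0.6 -0.3 -5. ] op 0.0311
units [-0.72 -3.17  2.03] roll -0.09
```

```bash
python3 -m crank '{"claw":[0.2,0.2,0.2,0.2,0.2,0.2,0.2,0.2],"delta_pos":[[-0.25,-1.0,0],[-0.4,-1.8,0],[-0.58,-2.5,0],[-0.68,-3,0.2],[-0.72,-3.17,0.6],[-0.72,-3.17,1.0],[-0.72,-3.17,1.5],[-0.72,-3.17,1.8]],"roll":[0,-0.05,-0.09,-0.09,-0.09,-0.09,-0.09,-0.09]}';python3 - <<'E'
from h import *
t=cam("top");s=cam("scene")
crop(s,225,190,90,75,8,"s_c");
E
python3 g.py .52 -.0035 .06 3.7
```

```text
time: 8.38
tool_pos: [0.5207, -0.0054, 0.1042]
tool_rot: [-3.141, 0.002, 0.064]
contact_force: [0.2, -0.4, -5.3]
opening: 0.0312
t8.5 pos [ 0.5203 -0.0055  0.1041] rpy [-3.141   0.0036  0.0634] F [ 0.1 -0.7 -5.2] op 0.0312
units [-0.   -0.08  1.77] roll -0.01
```

View pics/s_c.png

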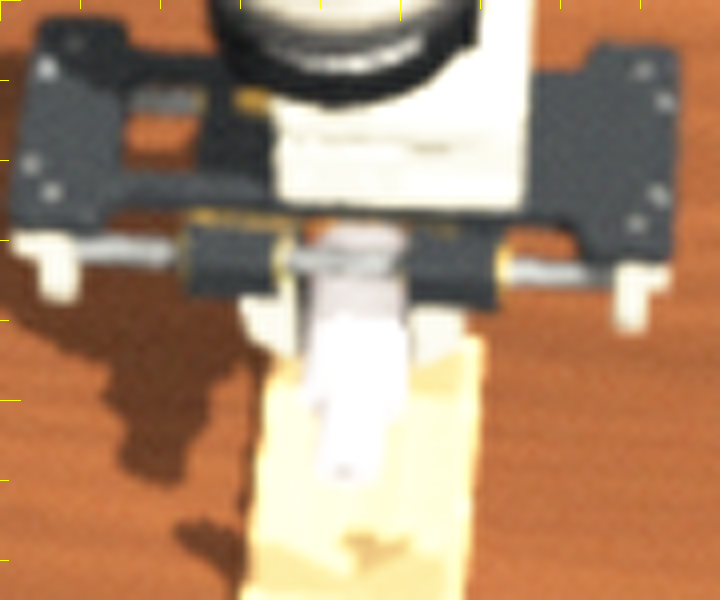

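```bash
python3 -m crank '{"claw":[0.2,0.2,0.2,0.2,0.2,0.2,0.2,0.2],"delta_pos":[[0,-0.08,0.2],[0,-0.08,0.6],[0,-0.08,1.0],[0,-0.08,1.4],[0,-0.08,1.8],[0,-0.08,2.1],[0,-0.08,2.3],[0,-0.08,2.3]],"roll":[0,0,0,0,0,0,0,0]}';python3 g.py .52 -.0035 .035 3.7
```

```text
time: 9.15
tool_pos: [0.5206, -0.0032, 0.0471]
tool_rot: [-3.141, 0.002, 0.064]
contact_force: [-0.1, 0.5, -5.0]
opening: 0.0314
t9.2 pos [ 0.5206 -0.0032  0.0471] rpy [-3.1412e+00  2.3000e-03  6.4100e-02] F [-0.1  0.5 -5. ] op 0.0314
units [-0.02  0.01  0.48] roll -0.0
```

```bash
python3 -m crank '{"claw":[0.2,0.2,0.2,0.2,0.2,0.2,0.2,0.2],"delta_pos":[[0,0,0.04],[0,0,0.1],[0,0,0.15],[0,0,0.2],[0,0,0.25],[0,0,0.3],[0,0,0.3],[0,0,0.3]],"roll":[0,0,0,0,0,0,0,0]}';python3 g.py .52 -.0035 .035 3.7;python3 - <<'E'
from h import *
s=cam("scene")
crop(s,225,200,90,75,8,"s_d");
E
```

```text
time: 9.82
tool_pos: [0.5213, -0.0032, 0.0409]
tool_rot: [3.142, 0.0, 0.064]
contact_force: [-0.2, -0.3, -5.6]
opening: 0.031
t9.8 pos [ 0.5213 -0.0032  0.0409] rpy [3.1415e+00 1.0000e-04 6.4200e-02] F [-0.2 -0.3 -5.6] op 0.0310
units [-0.05  0.01  0.24] roll -0.0
```

View pics/s_d.png

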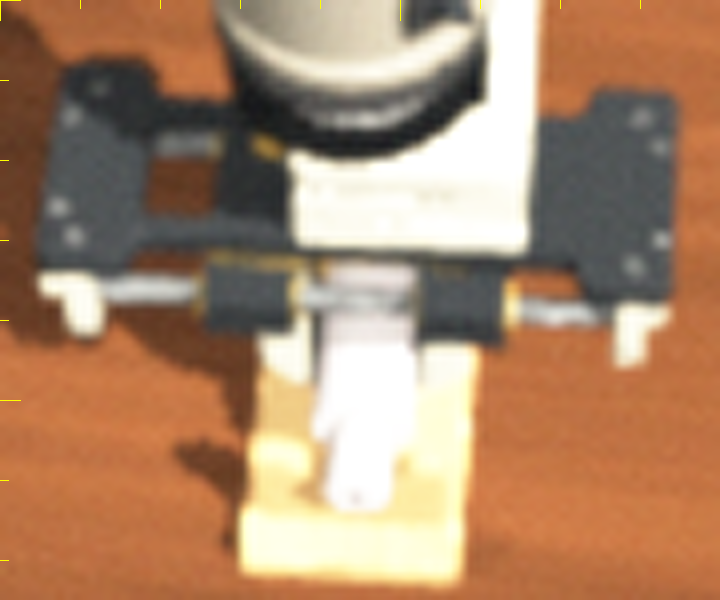

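```bash
python3 -m crank '{"claw":[0.2,0.2,0.2,0.2,0.2,0.2,0.2,0.2],"delta_pos":[[0,0,0.03],[0,0,0.06],[0,0,0.09],[0,0,0.12],[0,0,0.15],[0,0,0.18],[0,0,0.2],[0,0,0.2]],"roll":[0,0,0,0,0,0,0,0]}';python3 -m crank '{"claw":[0.2,0.2,0.2,0.2,0.2,0.2,0.2,0.2],"delta_pos":[[0,0,0.01],[0,0,0.02],[0,0,0.03],[0,0,0.04],[0,0,0.05],[0,0,0.05],[0,0,0.05],[0,0,0.05]],"roll":[0,0,0,0,0,0,0,0]}'
```

```text
time: 10.53
tool_pos: [0.5218, -0.0038, 0.0366]
tool_rot: [3.141, -0.001, 0.064]
contact_force: [-1.6, -4.5, 3.3]
opening: 0.0313
time: 11.2
tool_pos: [0.5221, -0.0041, 0.0361]
tool_rot: [3.14, -0.002, 0.064]
contact_force: [-3.7, -5.9, 10.8]
opening: 0.0311
```

```bash
python3 -m crank '{"claw":[0.2,0.2,0.2,0.2,0.2,0.2,0.2,0.2],"delta_pos":[[0,0.02,0],[0,0.04,0],[0,0.06,0],[0,0.06,0],[0,0.06,0],[0,0.06,0],[0,0.06,0],[0,0.06,0]],"roll":[0,0,0,0,0,0,0,0]}' 10
```

```text
time: 11.87
tool_pos: [0.5223, -0.005, 0.0352]
tool_rot: [3.141, -0.002, 0.064]
contact_force: [0.5, -4.2, 5.9]
opening: 0.0317
```

```bash
python3 -m crank '{"claw":[0.2,0.2,0.2,0.2,0.2,0.2,0.2,0.2],"delta_pos":[[0,0.02,0],[0,0.04,0],[0,0.05,0],[0,0.05,0],[0,0.05,0],[0,0.05,0],[0,0.05,0],[0,0.05,0]],"roll":[0,0,0,0,0,0,0,0]}' 5;python3 -m crank '{"claw":[0.35,0.36,0.37,0.38,0.39,0.4,0.42,0.45],"delta_pos":[[0,0,0],[0,0,0],[0,0,0],[0,0,0],[0,0,0],[0,0,0],[0,0,0],[0,0,0]],"roll":[0,0,0,0,0,0,0,0]}'
```

```text
time: 12.53
tool_pos: [0.5215, -0.0059, 0.0346]
tool_rot: [-3.142, 0.0, 0.064]
contact_force: [2.4, 0.0, -1.4]
opening: 0.0319
time: 13.2
tool_pos: [0.5214, -0.006, 0.0347]
tool_rot: [3.142, 0.0, 0.064]
contact_force: [-0.5, -0.5, 0.8]
opening: 0.0399
```

```bash
python3 -m crank '{"claw":[0.5,0.55,0.6,0.7,0.8,0.9,1,1],"delta_pos":[[0,0,0],[0,0,0],[0,0,0],[0,0,-0.1],[0,0,-0.3],[0,0,-0.7],[0,0,-1.2],[0,0,-1.7]],"roll":[0,0,0,0,0,0,0,0]}';python3 -m crank '{"claw":[1,1,1,1,1,1,1,1],"delta_pos":[[0,0,-0.8],[0,0,-1.8],[0,0,-2.8],[0,0.5,-3.8],[0,1,-4.5],[0,2,-4.8],[0,3,-4.8],[0,4,-4.8]],"roll":[0,0,0,0,0,0,0,0]}'
python3 - <<'E'
from h import *
t=cam("top");s=cam("scene")
crop(s,225,200,90,75,8,"s_e");crop(t,340,150,70,60,10,"t_e"); crop(s,120,215,80,60,10,"s_e2")
E
```

```text
time: 13.87
tool_pos: [0.5216, -0.006, 0.0784]
tool_rot: [3.141, -0.0, 0.064]
contact_force: [0.3, 0.5, -1.4]
opening: 0.0839
time: 14.53
tool_pos: [0.5282, -0.1067, 0.1993]
tool_rot: [3.14, -0.003, 0.065]
contact_force: [0.8, -0.9, -0.1]
opening: 0.0918
```

View pics/s_e.png

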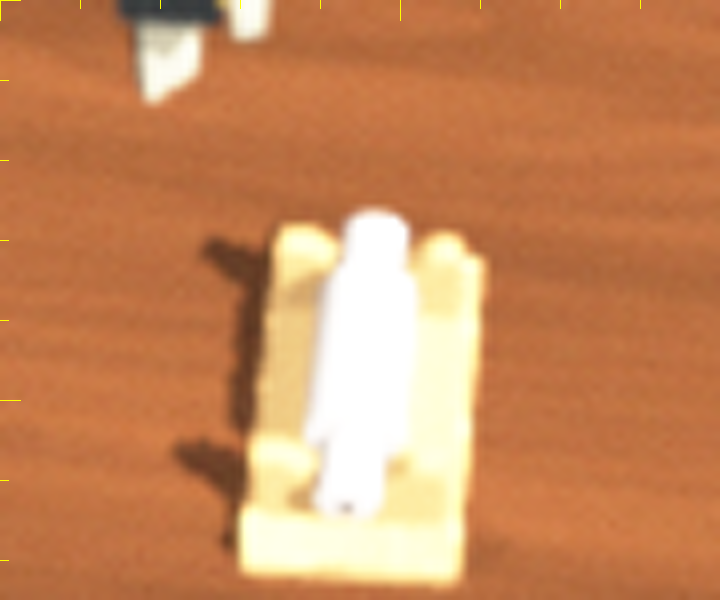

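View pics/t_e.png

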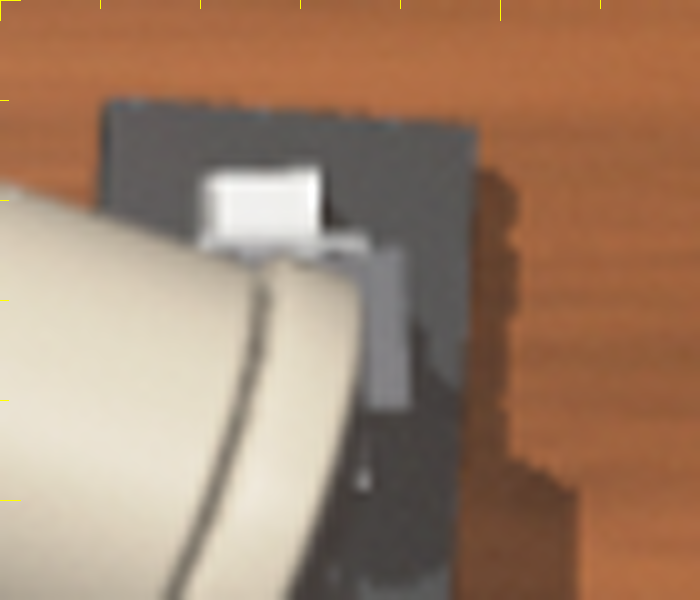

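View pics/s_e2.png

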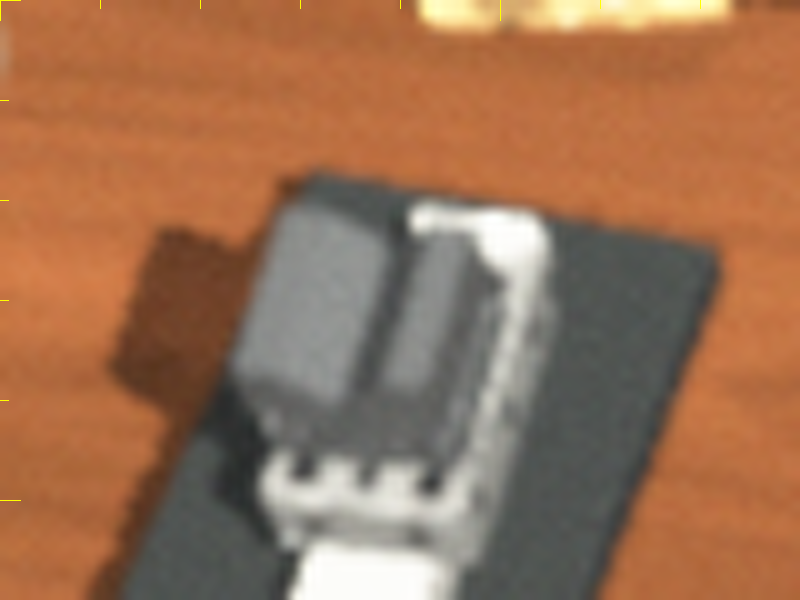

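The shaft lies in both notches, with its ends at (271,226) and (268,263) in the scene view. The V-block is still on the stack. Next I'll clear the top view.

```bash
python3 -m crank '{"claw":[1,1,1,1,1,1,1,1],"delta_pos":[[-0.5,-0.2,0],[-1.5,-0.7,0],[-2.7,-1.4,0],[-3.9,-2.1,0],[-4.8,-2.8,0],[-5.2,-3.5,0],[-5.2,-4,0],[-5.2,-4,0]],"roll":[0,0,0,0,0,0,0,0]}'
python3 - <<'E'
from h import *
t=cam("top");s=cam("scene")
cv2.imwrite("pics/t_f0.png",t["color"])
crop(t,340,150,70,60,10,"t_f"); 
E
python3 g.py
```

```text
time: 15.3
tool_pos: [0.3907, -0.0122, 0.1981]
tool_rot: [-3.141, -0.001, 0.066]
contact_force: [0.0, -0.2, 0.5]
opening: 0.0918
t15.4 pos [ 0.392  -0.0139  0.1979] rpy [ 3.141e+00 -1.300e-03  6.580e-02] F [-1.4 -0.  -0.4] op 0.0916
```

View pics/t_f.png

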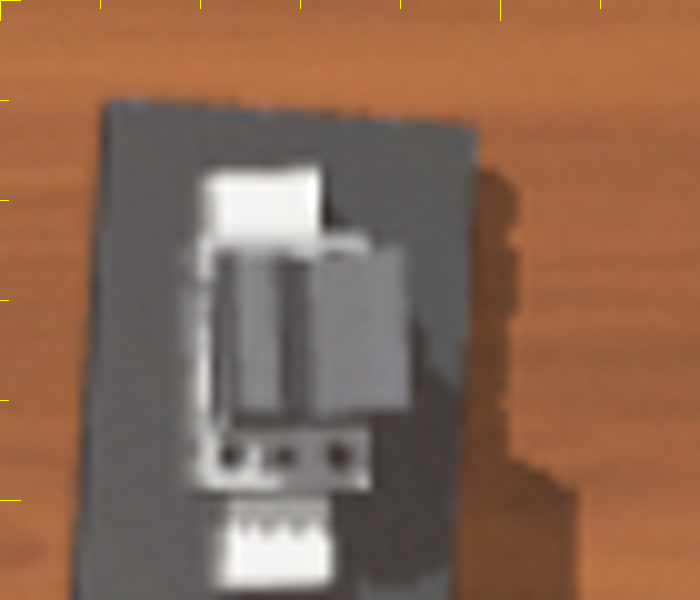

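```bash
python3 - <<'E'
from h import *
t=cam("top");s=cam("scene")
T=np.array([(235,247),(403,246),(410,410),(241,414)])/10+[340,150]-.5
S=np.array([(292,206),(476,233),(432,396),(238,374)])/10+[120,215]-.5
for c,Q in((t,T),(s,S)):
    for z in(.110,.117,.124):
        W=np.array([onz(c,q,z)[:2] for q in Q]);E=np.roll(W,-1,0)-W
        print(z,W.mean(0).round(4),(1000*np.linalg.norm(E,axis=1)).round(1),((np.degrees(np.arctan2(E[:,1],E[:,0]))+45)%90-45).round(1))
print(tri(t,T.mean(0),s,S.mean(0)))
E
python3 g.py .6 -.2705 .16 1.1
```

```text
0.11 [ 0.6014 -0.272 ] [48.4 47.5 48.5 48.3] [-0.2  0.6  0.8  0.4]
0.117 [ 0.6004 -0.2703] [48.1 47.2 48.2 48. ] [-0.2  0.6  0.8  0.4]
0.124 [ 0.5994 -0.2685] [47.8 46.9 47.9 47.7] [-0.2  0.6  0.8  0.4]
0.11 [ 0.5968 -0.2726] [47.1 46.2 48.  48.1] [-2.3  2.3 -0.   1.2]
0.117 [ 0.6007 -0.2699] [46.8 45.9 47.6 47.7] [-2.3  2.3 -0.   1.2]
0.124 [ 0.6047 -0.2671] [46.4 45.5 47.3 47.4] [-2.3  2.3 -0.   1.2]
(array([ 0.60045393, -0.27037364,  0.11600552]), np.float64(0.0003105086158742167))
t15.5 pos [ 0.3922 -0.0146  0.1975] rpy [ 3.1412e+00 -6.0000e-04  6.4300e-02] F [ 0.3 -0.3 -0.2] op 0.0920
units [ 7.64 10.75  1.51] roll 0.43
```

```bash
python3 -m crank '{"claw":[1,1,1,1,1,1,1,1],"delta_pos":[[0.3,0.4,0],[1,1.4,0],[1.8,2.5,0],[2.6,3.6,0],[3.4,4.8,0],[4.2,5.9,0],[5,7,0],[5.8,8.1,0]],"roll":[0,0.1,0.2,0.3,0.4,0.4,0.4,0.4]}';python3 g.py .6 -.2705 .15 0.8
```

```text
time: 16.17
tool_pos: [0.5505, -0.2103, 0.1965]
tool_rot: [3.142, 0.0, 0.021]
contact_force: [0.9, -0.2, 0.9]
opening: 0.0916
t16.2 pos [ 0.5505 -0.2103  0.1965] rpy [3.1415e+00 4.0000e-04 2.0900e-02] F [ 0.9 -0.2  0.9] op 0.0916
units [1.93 2.45 1.86] roll 0.07
```

```bash
python3 -m crank '{"claw":[1,1,1,1,1,1,1,1],"delta_pos":[[0.7,0.9,0],[1.3,1.7,0],[1.7,2.2,0],[1.93,2.45,0],[1.93,2.45,0.4],[1.93,2.45,1.0],[1.93,2.45,1.5],[1.93,2.45,1.86]],"roll":[0.07,0.07,0.07,0.07,0.07,0.07,0.07,0.07]}';python3 g.py .6 -.2705 .098 0.8
```

```text
time: 16.83
tool_pos: [0.598, -0.2674, 0.1481]
tool_rot: [-3.14, 0.003, 0.014]
contact_force: [-0.3, 0.3, 0.2]
opening: 0.092
t16.8 pos [ 0.598  -0.2674  0.1481] rpy [-3.1401e+00  2.6000e-03  1.4400e-02] F [-0.3  0.3  0.2] op 0.0920
units [0.08 0.13 2.  ] roll 0.0
```

```bash
python3 -m crank '{"claw":[1,1,1,1,1,1,1,1],"delta_pos":[[0,0.05,0.2],[0,0.05,0.5],[0,0.05,0.9],[0,0.05,1.3],[0,0.05,1.6],[0,0.05,1.9],[0,0.05,2.0],[0,0.05,2.0]],"roll":[0,0,0,0,0,0,0,0]}';python3 g.py .6 -.2705 .098 0.8
```

```text
time: 17.5
tool_pos: [0.5987, -0.2683, 0.0998]
tool_rot: [-3.141, 0.001, 0.015]
contact_force: [0.1, 0.5, 0.6]
opening: 0.0916
t17.5 pos [ 0.5987 -0.2683  0.0998] rpy [-3.1409e+00  1.3000e-03  1.5000e-02] F [0.1 0.5 0.6] op 0.0916
units [0.05 0.09 0.07] roll 0.01
```

```bash
python3 -m crank '{"claw":[0.9,0.8,0.75,0.7,0.66,0.64,0.62,0.6],"delta_pos":[[0.05,0.09,0.05],[0.05,0.09,0.05],[0.05,0.09,0.05],[0.05,0.09,0.05],[0.05,0.09,0.05],[0.05,0.09,0.05],[0.05,0.09,0.05],[0.05,0.09,0.05]],"roll":[0,0,0,0,0,0,0,0]}' 3;python3 -m crank '{"claw":[0.59,0.58,0.57,0.56,0.55,0.54,0.53,0.52],"delta_pos":[[0,0,0],[0,0,0],[0,0,0],[0,0,0],[0,0,0],[0,0,0],[0,0,0],[0,0,0]],"roll":[0,0,0,0,0,0,0,0]}' 3;python3 g.py .6 -.2705 .098 0.8
```

```text
time: 18.17
tool_pos: [0.6003, -0.2707, 0.0995]
tool_rot: [3.141, -0.0, 0.015]
contact_force: [0.4, -0.1, 0.2]
opening: 0.0557
time: 18.83
tool_pos: [0.6004, -0.2714, 0.0996]
tool_rot: [3.14, -0.0, 0.015]
contact_force: [0.1, -3.4, -0.1]
opening: 0.0479
t18.8 pos [ 0.6004 -0.2714  0.0996] rpy [ 3.1405e+00 -2.0000e-04  1.4900e-02] F [ 0.1 -3.4 -0.1] op 0.0479
units [-0.01 -0.03  0.06] roll 0.01
```

```bash
python3 -m crank '{"claw":[0.5,0.48,0.45,0.4,0.4,0.4,0.4,0.4],"delta_pos":[[0,0.03,0],[0,0.03,0],[0,0.03,0],[0,0.03,0],[0,0.03,0],[0,0.03,0],[0,0.03,0],[0,0.03,0]],"roll":[0,0,0,0,0,0,0,0]}' 30;python3 -m crank '{"claw":[0.4,0.4,0.4,0.4,0.4,0.4,0.4,0.4],"delta_pos":[[0,0,-0.04],[0,0,-0.1],[0,0,-0.2],[0,0,-0.4],[0,0,-0.7],[0,0,-1.1],[0,0,-1.5],[0,0,-1.9]],"roll":[0,0,0,0,0,0,0,0]}';python3 g.py .399 -.287 .10 9.6
python3 - <<'E'
from h import *
s=cam("scene")
crop(s,110,190,100,75,8,"s_g");
E
```

```text
time: 19.5
tool_pos: [0.6004, -0.2715, 0.0996]
tool_rot: [3.141, -0.0, 0.015]
contact_force: [-1.1, -0.4, 2.3]
opening: 0.048
time: 20.17
tool_pos: [0.6006, -0.2716, 0.1486]
tool_rot: [3.141, -0.001, 0.015]
contact_force: [0.4, 1.0, -5.2]
opening: 0.0473
t20.2 pos [ 0.6006 -0.2716  0.1486] rpy [ 3.141e+00 -9.000e-04  1.490e-02] F [ 0.4  1.  -5.2] op 0.0473
units [-8.07  0.49  1.94] roll -1.46
```

View pics/s_g.png

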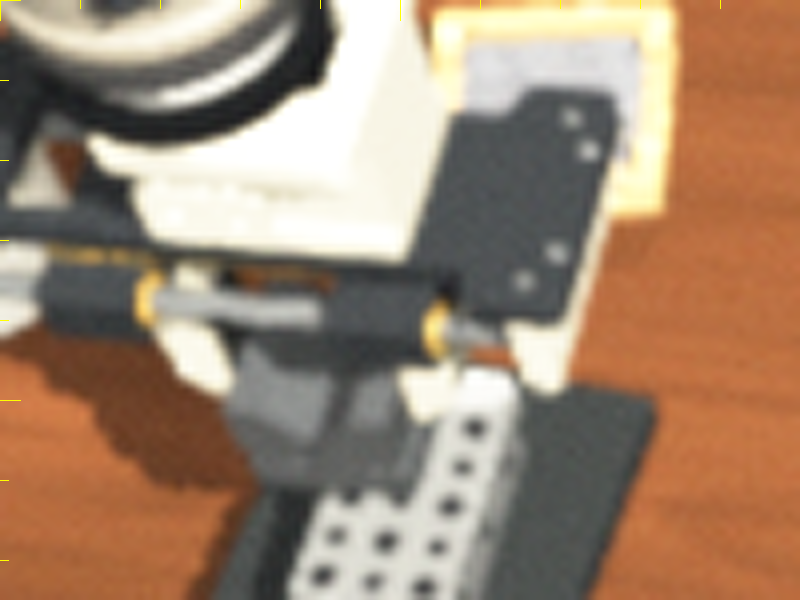

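```bash
python3 -m crank '{"claw":[0.4,0.4,0.4,0.4,0.4,0.4,0.4,0.4],"delta_pos":[[-0.3,0,0],[-1.1,0.05,0],[-2.2,0.1,0],[-3.4,0.2,0],[-4.6,0.3,0],[-5.7,0.4,0],[-6.6,0.45,0],[-7.3,0.49,0]],"roll":[0,-0.2,-0.4,-0.6,-0.8,-1.0,-1.2,-1.46]}';python3 -m crank '{"claw":[0.4,0.4,0.4,0.4,0.4,0.4,0.4,0.4],"delta_pos":[[-0.5,0,0],[-0.75,0.1,0],[-0.78,0.1,0.2],[-0.78,0.1,0.5],[-0.78,0.1,0.9],[-0.78,0.1,1.3],[-0.78,0.1,1.6],[-0.78,0.1,1.7]],"roll":[0,0,0,0,0,0,0,0]}';python3 g.py .399 -.287 .06 9.6
python3 - <<'E'
from h import *
s=cam("scene")
crop(s,130,160,100,75,8,"s_h");
E
```

```text
time: 20.88
tool_pos: [0.4153, -0.286, 0.1468]
tool_rot: [-3.141, 0.001, 0.168]
contact_force: [0.6, 0.4, -4.7]
opening: 0.0479
time: 21.55
tool_pos: [0.3993, -0.2914, 0.1026]
tool_rot: [-3.139, 0.001, 0.168]
contact_force: [0.0, 0.3, -4.9]
opening: 0.0478
t21.6 pos [ 0.3993 -0.2914  0.1026] rpy [-3.1394e+00  1.4000e-03  1.6820e-01] F [ 0.   0.3 -4.9] op 0.0478
units [ 0.02 -0.17  1.7 ] roll 0.01
```

View pics/s_h.png

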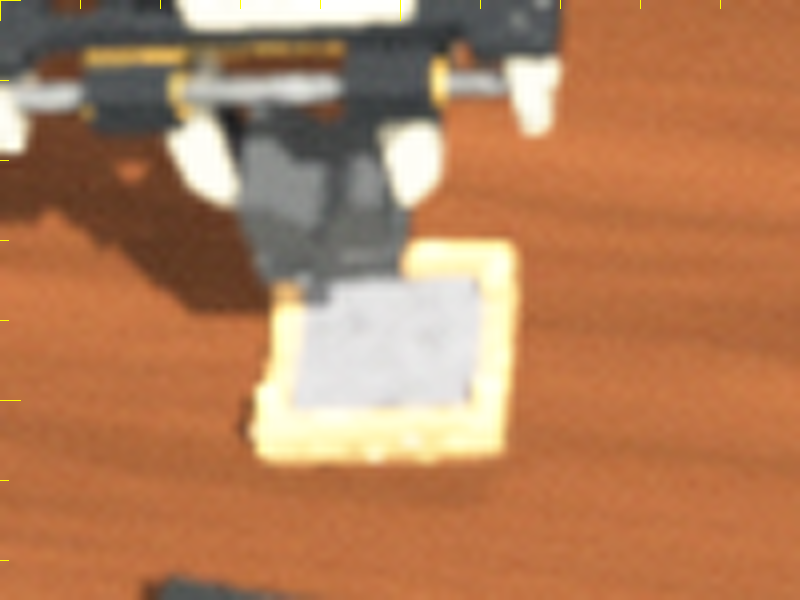

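```bash
python3 -m crank '{"claw":[0.4,0.4,0.4,0.4,0.4,0.4,0.4,0.4],"delta_pos":[[0,-0.1,0.2],[0,-0.15,0.5],[0,-0.15,0.9],[0,-0.15,1.3],[0,-0.15,1.7],[0,-0.15,2.0],[0,-0.15,2.2],[0,-0.15,2.25]],"roll":[0,0,0,0,0,0,0,0]}';python3 g.py .399 -.287 .035 9.6
```

```text
time: 22.27
tool_pos: [0.3982, -0.2881, 0.0471]
tool_rot: [-3.14, 0.001, 0.168]
contact_force: [0.2, 0.6, -5.3]
opening: 0.0474
t22.3 pos [ 0.3982 -0.2881  0.0471] rpy [-3.1403e+00  1.0000e-03  1.6770e-01] F [ 0.2  0.6 -5.3] op 0.0474
units [ 0.04 -0.04  0.49] roll 0.0
```

```bash
python3 -m crank '{"claw":[0.4,0.4,0.4,0.4,0.4,0.4,0.4,0.4],"delta_pos":[[0,0,0.05],[0,0,0.12],[0,0,0.2],[0,0,0.27],[0,0,0.33],[0,0,0.36],[0,0,0.36],[0,0,0.36]],"roll":[0,0,0,0,0,0,0,0]}';python3 -m crank '{"claw":[0.4,0.4,0.4,0.4,0.4,0.4,0.4,0.4],"delta_pos":[[0,0,0.02],[0,0,0.04],[0,0,0.06],[0,0,0.08],[0,0,0.1],[0,0,0.1],[0,0,0.1],[0,0,0.1]],"roll":[0,0,0,0,0,0,0,0]}'
```

```text
time: 22.93
tool_pos: [0.3986, -0.2885, 0.0393]
tool_rot: [3.141, -0.0, 0.168]
contact_force: [1.1, -0.8, -5.1]
opening: 0.0476
time: 23.6
tool_pos: [0.3986, -0.2885, 0.0367]
tool_rot: [3.141, -0.0, 0.168]
contact_force: [0.1, 0.7, -5.2]
opening: 0.0478
```

```bash
python3 -m crank '{"claw":[0.4,0.4,0.4,0.4,0.4,0.4,0.4,0.4],"delta_pos":[[0,0,0.01],[0,0,0.02],[0,0,0.03],[0,0,0.04],[0,0,0.05],[0,0,0.06],[0,0,0.07],[0,0,0.07]],"roll":[0,0,0,0,0,0,0,0]}'
```

```text
time: 24.27
tool_pos: [0.3986, -0.2885, 0.0349]
tool_rot: [3.142, 0.0, 0.168]
contact_force: [-0.5, -1.7, -5.8]
opening: 0.0481
```

```bash
python3 -m crank '{"claw":[0.4,0.4,0.4,0.4,0.4,0.4,0.4,0.4],"delta_pos":[[0,0,0.01],[0,0,0.02],[0,0,0.03],[0,0,0.04],[0,0,0.05],[0,0,0.05],[0,0,0.05],[0,0,0.05]],"roll":[0,0,0,0,0,0,0,0]}'
```

```text
time: 24.93
tool_pos: [0.3987, -0.2885, 0.0346]
tool_rot: [3.141, -0.0, 0.168]
contact_force: [-2.7, 2.6, 6.7]
opening: 0.0478
```

Contact at 34.6 mm, exactly as predicted. Releasing now.

```bash
python3 -m crank '{"claw":[0.5,0.52,0.53,0.54,0.56,0.58,0.6,0.62],"delta_pos":[[0,0,0],[0,0,0],[0,0,0],[0,0,0],[0,0,0],[0,0,0],[0,0,0],[0,0,0]],"roll":[0,0,0,0,0,0,0,0]}' 5;python3 -m crank '{"claw":[0.66,0.7,0.75,0.8,0.85,0.9,1,1],"delta_pos":[[0,0,0],[0,0,0],[0,0,0],[0,0,-0.2],[0,0,-0.6],[0,0,-1.1],[0,0,-1.7],[0,0,-2.4]],"roll":[0,0,0,0,0,0,0,0]}';python3 -m crank '{"claw":[1,1,1,1,1,1,1,1],"delta_pos":[[0,0,-0.8],[0,0,-1.7],[0,0,-2.5],[0,-0.6,-3.3],[0,-1.6,-3.8],[0,-2.8,-4],[0,-4,-4],[0,-5.2,-4]],"roll":[0,0,0,0,0,0,0,0]}';python3 g.py .40 -.03 .2 5
```

```text
time: 25.6
tool_pos: [0.3987, -0.2885, 0.0337]
tool_rot: [3.141, -0.0, 0.168]
contact_force: [-0.7, 0.4, -0.1]
opening: 0.056
time: 26.27
tool_pos: [0.3985, -0.2883, 0.0948]
tool_rot: [-3.141, 0.0, 0.168]
contact_force: [0.2, 1.0, 0.6]
opening: 0.0899
time: 26.93
tool_pos: [0.3766, -0.1593, 0.1951]
tool_rot: [3.14, -0.002, 0.167]
contact_force: [0.8, 0.6, -0.2]
opening: 0.0923
t26.9 pos [ 0.3766 -0.1593  0.1951] rpy [ 3.140e+00 -1.700e-03  1.671e-01] F [ 0.8  0.6 -0.2] op 0.0923
units [ 1.78 -4.94 -0.2 ] roll 0.76
```

```bash
python3 -m crank '{"claw":[1,1,1,1,1,1,1,1],"delta_pos":[[0.3,-0.9,0],[0.6,-1.8,0],[0.9,-2.7,0],[1.1,-3.5,0],[1.2,-4.2,0],[1.2,-4.6,0],[1.2,-4.6,0],[1.2,-4.6,0]],"roll":[0.2,0.4,0.6,0.76,0.76,0.76,0.76,0.76]}'
python3 - <<'E'
from h import *
t=cam("top");s=cam("scene")
def half(n1,c1,n2,out):
    a=cv2.imread("pics/"+n1+".png");b=cv2.imread("pics/"+n2+".png");print(a.shape,b.shape)
    cv2.imwrite("pics/"+out+".png",np.hstack([a,b]))
crop(t,345,155,60,115,5,"x1");crop(s,125,180,90,115,5,"x2");half("x1",0,"x2","ts_i")
crop(t,350,160,45,60,10,"t_i");crop(s,128,218,70,60,10,"s_i")
E
```

```text
time: 27.6
tool_pos: [0.3873, -0.042, 0.1942]
tool_rot: [3.141, -0.001, 0.09]
contact_force: [0.6, -0.0, 0.7]
opening: 0.0919
(575, 300, 3) (575, 450, 3)
```

View pics/ts_i.png

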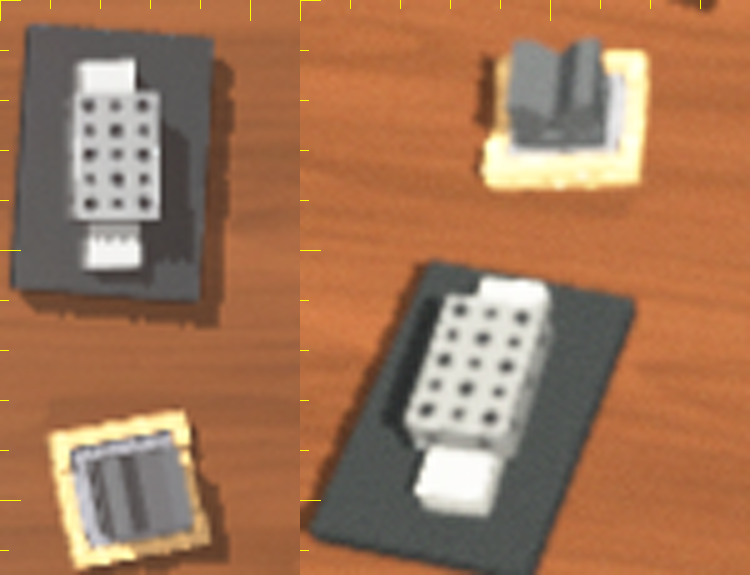

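View pics/t_i.png

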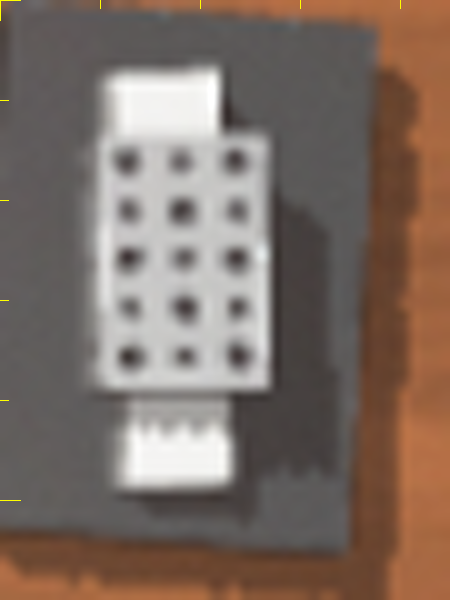

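View pics/s_i.png

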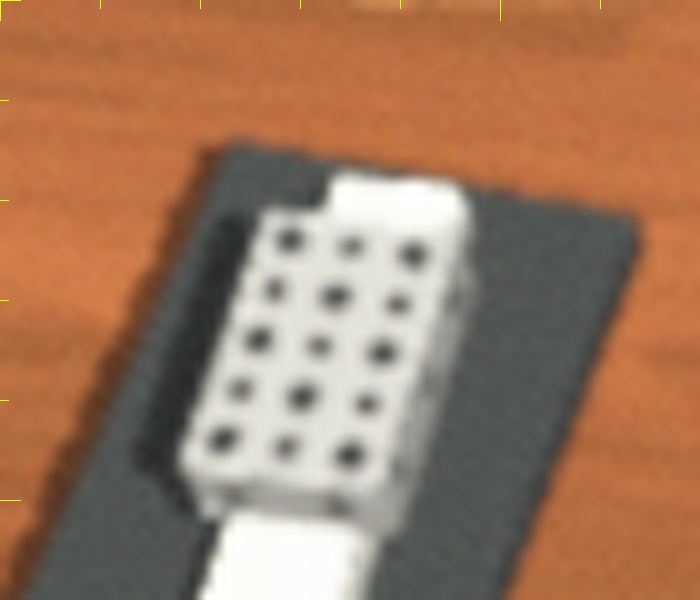

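The V-block sits inside its box at about (370,253) in the top view. The block's hole grid is centred at about (367.7,185.2) in top and (159.5,252) in scene.

```bash
python3 - <<'E'
from h import *
t=cam("top");s=cam("scene")
T=np.array([(127,160),(236,160),(239,356),(130,356)])/10+[350,160]-.5
S=np.array([(291,238),(414,254),(350,454),(223,438)])/10+[128,218]-.5
for c,Q in((t,T),(s,S)):
        W=np.array([onz(c,q,.075)[:2] for q in Q]);E=np.roll(W,-1,0)-W
        print(W.mean(0).round(4),(1000*np.linalg.norm(E,axis=1)).round(1),((np.degrees(np.arctan2(E[:,1],E[:,0]))+45)%90-45).round(1))
print(tri(t,T.mean(0),s,S.mean(0)),[tri(t,a,s,b)[0].round(4) for a,b in zip(T,S)])
E
python3 g.py .589 -.2675 .2 0.8
```

```text
[ 0.5981 -0.2688] [32.3 58.4 32.2 58.4] [-0.6 -0.8 -0.6 -0.7]
[ 0.5966 -0.2706] [32.1 57.9 32.2 58.2] [-1.2 -0.3 -0.7 -0.4]
(array([ 0.59795425, -0.26913491,  0.07679776]), np.float64(0.0014377600669619804)) [array([ 0.6157, -0.2428,  0.1611]), array([ 0.6111, -0.2468,  0.1508]), array([ 0.5776, -0.299 , -0.0198]), array([ 0.5842, -0.2922,  0.0009])]
t27.8 pos [ 0.3874 -0.0427  0.1938] rpy [ 3.1413e+00 -1.0000e-04  8.7000e-02] F [ 0.7  0.2 -0.4] op 0.0918
units [ 7.25  9.66 -0.25] roll 0.7
```

```bash
python3 -m crank '{"claw":[1,1,1,1,1,1,1,1],"delta_pos":[[0.3,0.4,0],[1,1.3,0],[1.8,2.4,0],[2.6,3.5,0],[3.4,4.6,0],[4.2,5.7,0],[5,6.8,0],[5.8,7.8,0]],"roll":[0.1,0.3,0.4,0.5,0.6,0.7,0.8,0.9]}';python3 g.py .5975 -.270 .12 -0.7
```

```text
time: 28.47
tool_pos: [0.5499, -0.2267, 0.1931]
tool_rot: [3.141, 0.0, -0.009]
contact_force: [-0.0, -0.5, -0.5]
opening: 0.0918
t28.5 pos [ 0.5499 -0.2267  0.1931] rpy [ 3.1412e+00  1.0000e-04 -8.6000e-03] F [-0.  -0.5 -0.5] op 0.0918
units [1.92 1.72 2.92] roll 0.03
```

```bash
python3 -m crank '{"claw":[1,1,1,1,1,1,1,1],"delta_pos":[[0.7,0.6,0],[1.3,1.2,0.1],[1.7,1.55,0.5],[1.9,1.65,1.1],[1.9,1.68,1.7],[1.9,1.68,2.3],[1.9,1.68,2.7],[1.9,1.68,2.9]],"roll":[0,0,0,0,0,0,0,0]}';python3 -m crank '{"claw":[1,1,1,1,1,1,1,1],"delta_pos":[[0,0,0.2],[0,0,0.6],[0,0,1.0],[0,0,1.4],[0,0,1.8],[0,0,2.1],[0,0,2.25],[0,0,2.25]],"roll":[0,0,0,0,0,0,0,0]}';python3 g.py .5975 -.270 .0615 -0.7
```

```text
time: 29.13
tool_pos: [0.5949, -0.2654, 0.1185]
tool_rot: [-3.14, 0.003, -0.007]
contact_force: [-0.5, -1.0, 0.5]
opening: 0.0919
time: 29.8
tool_pos: [0.5956, -0.2654, 0.0637]
tool_rot: [-3.141, 0.002, -0.006]
contact_force: [-0.1, 0.4, -0.3]
opening: 0.0918
t29.8 pos [ 0.5956 -0.2654  0.0637] rpy [-3.1407e+00  1.7000e-03 -6.0000e-03] F [-0.1  0.4 -0.3] op 0.0918
units [0.08 0.18 0.09] roll 0.06
```

```bash
python3 -m crank '{"claw":[0.9,0.85,0.8,0.75,0.7,0.68,0.66,0.64],"delta_pos":[[0.06,0.17,0.06],[0.06,0.17,0.06],[0.06,0.17,0.06],[0.06,0.17,0.06],[0.06,0.17,0.06],[0.06,0.17,0.06],[0.06,0.17,0.06],[0.06,0.17,0.06]],"roll":[0.06,0.06,0.06,0.06,0.06,0.06,0.06,0.06]}' 3;python3 g.py;python3 -m crank '{"claw":[0.61,0.6,0.59,0.58,0.57,0.56,0.55,0.54],"delta_pos":[[0,0,0],[0,0,0],[0,0,0],[0,0,0],[0,0,0],[0,0,0],[0,0,0],[0,0,0]],"roll":[0,0,0,0,0,0,0,0]}' 3;python3 g.py .5975 -.270 .0615 -0.7
```

```text
time: 30.47
tool_pos: [0.5976, -0.2699, 0.0636]
tool_rot: [3.141, -0.0, -0.012]
contact_force: [0.2, 0.0, -0.6]
opening: 0.0596
t30.5 pos [ 0.5976 -0.2699  0.0636] rpy [ 3.1414e+00 -2.0000e-04 -1.2300e-02] F [ 0.2  0.  -0.6] op 0.0596
time: 31.13
tool_pos: [0.5976, -0.2705, 0.0636]
tool_rot: [3.14, -0.0, -0.012]
contact_force: [-0.2, -1.9, -0.6]
opening: 0.0498
t31.1 pos [ 0.5976 -0.2705  0.0636] rpy [ 3.1405e+00 -2.0000e-04 -1.2300e-02] F [-0.2 -1.9 -0.6] op 0.0498
units [-0.   -0.02  0.08] roll -0.0
```

```bash
python3 -m crank '{"claw":[0.53,0.5,0.45,0.4,0.4,0.4,0.4,0.4],"delta_pos":[[0,0.02,0],[0,0.02,0],[0,0.02,0],[0,0.02,0],[0,0.02,0],[0,0.02,0],[0,0.02,0],[0,0.02,0]],"roll":[0,0,0,0,0,0,0,0]}' 40;python3 -m crank '{"claw":[0.4,0.4,0.4,0.4,0.4,0.4,0.4,0.4],"delta_pos":[[0,0,-0.04],[0,0,-0.1],[0,0,-0.2],[0,0,-0.5],[0,0,-1],[0,0,-1.6],[0,0,-2.3],[0,0,-3]],"roll":[0,0,0,0,0,0,0,0]}';python3 g.py .398 .2598 .10 1
python3 - <<'E'
from h import *
s=cam("scene")
crop(s,110,190,100,75,8,"s_j");
E
```

```text
time: 31.8
tool_pos: [0.5976, -0.2705, 0.0635]
tool_rot: [3.141, -0.0, -0.012]
contact_force: [-0.4, -1.3, 0.5]
opening: 0.049
time: 32.47
tool_pos: [0.5973, -0.27, 0.1392]
tool_rot: [-3.141, 0.001, -0.012]
contact_force: [0.7, 0.2, -6.9]
opening: 0.0493
t32.5 pos [ 0.5973 -0.27    0.1392] rpy [-3.1409e+00  9.0000e-04 -1.2200e-02] F [ 0.7  0.2 -6.9] op 0.0493
units [ -8.23 -21.09   1.59] roll -0.28
```

View pics/s_j.png

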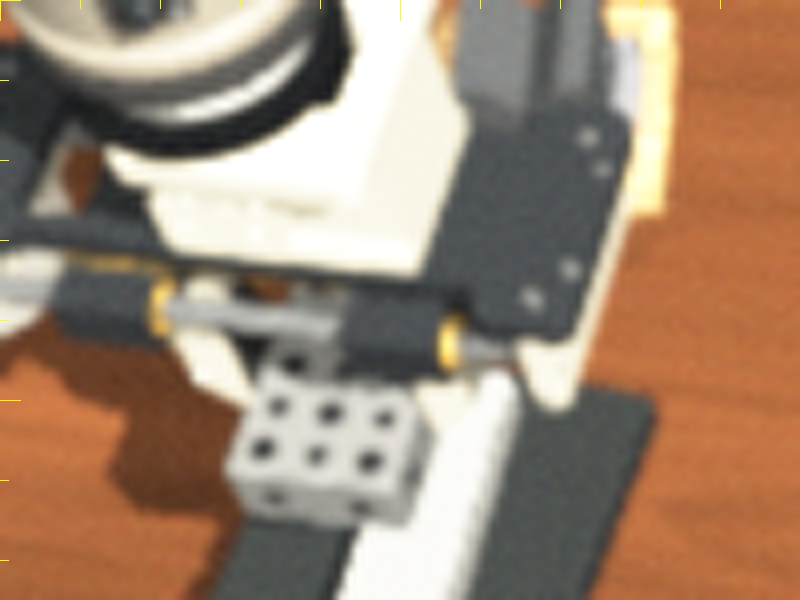

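```bash
python3 -m crank '{"claw":[0.4,0.4,0.4,0.4,0.4,0.4,0.4,0.4],"delta_pos":[[-0.1,-0.3,-0.1],[-0.4,-1,-0.2],[-0.8,-2,-0.2],[-1.3,-3.2,-0.2],[-1.8,-4.4,-0.2],[-2.3,-5.6,-0.2],[-2.8,-6.8,-0.2],[-3.3,-8,-0.2]],"roll":[0,0,0,0,0,-0.1,-0.2,-0.28]}';python3 -m crank '{"claw":[0.4,0.4,0.4,0.4,0.4,0.4,0.4,0.4],"delta_pos":[[-0.5,-1.2,0],[-1,-2.4,0],[-1.5,-3.6,0],[-2,-4.8,0],[-2.5,-6,0],[-3,-7.2,0],[-3.5,-8.4,0],[-3.9,-9.4,0]],"roll":[0,0,0,0,0,0,0,0]}';python3 g.py .398 .2598 .10 1
```

```text
time: 33.18
tool_pos: [0.5156, -0.0673, 0.1424]
tool_rot: [-3.141, 0.002, 0.017]
contact_force: [0.3, -0.2, -6.3]
opening: 0.0497
time: 33.85
tool_pos: [0.4134, 0.1657, 0.1427]
tool_rot: [-3.141, 0.002, 0.018]
contact_force: [0.7, -0.1, -5.9]
opening: 0.0496
t33.9 pos [0.4134 0.1657 0.1427] rpy [-3.1415e+00  2.2000e-03  1.7600e-02] F [ 0.7 -0.1 -5.9] op 0.0496
units [-0.55 -3.77  1.71] roll 0.0
```

```bash
python3 -m crank '{"claw":[0.4,0.4,0.4,0.4,0.4,0.4,0.4,0.4],"delta_pos":[[-0.2,-1,0],[-0.35,-2,0],[-0.45,-2.8,0],[-0.5,-3.4,0],[-0.5,-3.6,0.2],[-0.5,-3.6,0.7],[-0.5,-3.6,1.2],[-0.5,-3.6,1.6]],"roll":[0,0,0,0,0,0,0,0]}';python3 g.py .398 .2598 .0236 1
python3 - <<'E'
from h import *
s=cam("scene")
crop(s,320,160,100,75,8,"s_k");
E
```

```text
time: 34.52
tool_pos: [0.4007, 0.2531, 0.1018]
tool_rot: [3.141, 0.002, 0.017]
contact_force: [-0.2, 1.0, -6.8]
opening: 0.0492
t34.5 pos [0.4007 0.2531 0.1018] rpy [3.1405e+00 2.1000e-03 1.7500e-02] F [-0.2  1.  -6.8] op 0.0492
units [-0.1  -0.27  3.13] roll 0.0
```

View pics/s_k.png

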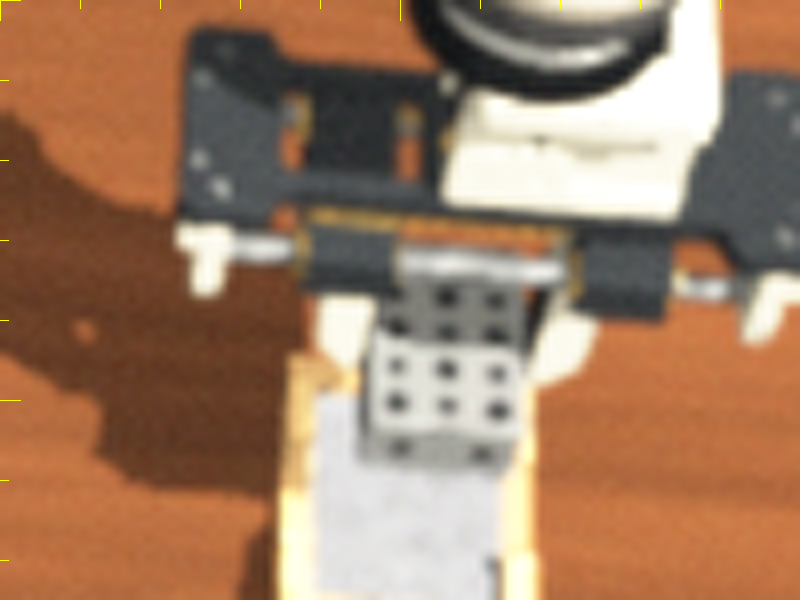

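```bash
python3 -m crank '{"claw":[0.4,0.4,0.4,0.4,0.4,0.4,0.4,0.4],"delta_pos":[[-0.08,-0.2,0.1],[-0.08,-0.22,0.4],[-0.08,-0.22,0.8],[-0.08,-0.22,1.2],[-0.08,-0.22,1.6],[-0.08,-0.22,2],[-0.08,-0.22,2.3],[-0.08,-0.22,2.4]],"roll":[0,0,0,0,0,0,0,0]}';python3 g.py .398 .2598 .0236 1
```

```text
time: 35.23
tool_pos: [0.3995, 0.2589, 0.0424]
tool_rot: [3.141, 0.001, 0.017]
contact_force: [-0.8, -0.3, -6.3]
opening: 0.0495
t35.2 pos [0.3995 0.2589 0.0424] rpy [3.141e+00 1.300e-03 1.710e-02] F [-0.8 -0.3 -6.3] op 0.0495
units [-0.06 -0.04  0.75] roll -0.0
```

```bash
python3 -m crank '{"claw":[0.4,0.4,0.4,0.4,0.4,0.4,0.4,0.4],"delta_pos":[[-0.02,0,0.08],[-0.03,0,0.2],[-0.03,0,0.32],[-0.03,0,0.42],[-0.03,0,0.5],[-0.03,0,0.55],[-0.03,0,0.57],[-0.03,0,0.57]],"roll":[0,0,0,0,0,0,0,0]}';python3 -m crank '{"claw":[0.4,0.4,0.4,0.4,0.4,0.4,0.4,0.4],"delta_pos":[[0,0,0.02],[0,0,0.04],[0,0,0.06],[0,0,0.08],[0,0,0.1],[0,0,0.1],[0,0,0.1],[0,0,0.1]],"roll":[0,0,0,0,0,0,0,0]}'
```

```text
time: 35.9
tool_pos: [0.3992, 0.2591, 0.0291]
tool_rot: [3.141, 0.0, 0.017]
contact_force: [0.9, -0.4, -6.9]
opening: 0.0495
time: 36.57
tool_pos: [0.3992, 0.2591, 0.0267]
tool_rot: [3.141, -0.0, 0.017]
contact_force: [-1.2, 0.8, -6.0]
opening: 0.0494
```

```bash
python3 -m crank '{"claw":[0.4,0.4,0.4,0.4,0.4,0.4,0.4,0.4],"delta_pos":[[0,0,0.02],[0,0,0.04],[0,0,0.06],[0,0,0.07],[0,0,0.08],[0,0,0.09],[0,0,0.1],[0,0,0.1]],"roll":[0,0,0,0,0,0,0,0]}';python3 -m crank '{"claw":[0.4,0.4,0.4,0.4,0.4,0.4,0.4,0.4],"delta_pos":[[0,0,0.01],[0,0,0.02],[0,0,0.03],[0,0,0.04],[0,0,0.05],[0,0,0.05],[0,0,0.05],[0,0,0.05]],"roll":[0,0,0,0,0,0,0,0]}'
```

```text
time: 37.23
tool_pos: [0.3992, 0.2591, 0.0241]
tool_rot: [3.142, 0.0, 0.017]
contact_force: [-0.0, 0.2, -6.1]
opening: 0.0497
time: 37.9
tool_pos: [0.3993, 0.2591, 0.0234]
tool_rot: [-3.142, -0.0, 0.017]
contact_force: [-2.8, -2.6, 6.0]
opening: 0.0491
```

Contact again at the predicted height. Releasing.

```bash
python3 -m crank '{"claw":[0.53,0.54,0.55,0.56,0.57,0.59,0.61,0.63],"delta_pos":[[0,0,0],[0,0,0],[0,0,0],[0,0,0],[0,0,0],[0,0,0],[0,0,0],[0,0,0]],"roll":[0,0,0,0,0,0,0,0]}' 5;python3 -m crank '{"claw":[0.64,0.66,0.68,0.7,0.75,0.8,0.9,1],"delta_pos":[[0,0,0],[0,0,-0.1],[0,0,-0.4],[0,0,-0.8],[0,0,-1.4],[0,0,-2.1],[0,0,-2.9],[0,0,-3.9]],"roll":[0,0,0,0,0,0,0,0]}';python3 -m crank '{"claw":[1,1,1,1,1,1,1,1],"delta_pos":[[0,0,-1],[0,0.5,-2],[0,1.4,-2.8],[0,2.6,-3],[0,3.8,-3],[0,5,-3],[0,6.2,-3],[0,7.4,-3]],"roll":[0,0,0,0,0,0,0,0]}'
python3 - <<'E'
from h import *
t=cam("top");s=cam("scene")
crop(t,160,220,60,60,6,"x1");crop(s,335,190,70,60,6,"x2")
cv2.imwrite("pics/ts_l.png",np.hstack([cv2.imread("pics/x1.png"),cv2.imread("pics/x2.png")]))
crop(t,345,155,50,60,9,"t_l");crop(s,123,220,70,75,8,"s_l")
E
python3 g.py
```

```text
time: 38.57
tool_pos: [0.3993, 0.2592, 0.0229]
tool_rot: [-3.142, -0.0, 0.017]
contact_force: [0.4, -0.2, -0.3]
opening: 0.0566
time: 39.23
tool_pos: [0.3986, 0.2588, 0.1212]
tool_rot: [3.141, 0.001, 0.017]
contact_force: [0.8, 0.0, -0.3]
opening: 0.0822
time: 39.9
tool_pos: [0.402, 0.0728, 0.1963]
tool_rot: [3.141, -0.001, 0.017]
contact_force: [-0.0, 0.4, -0.6]
opening: 0.0919
t40.0 pos [0.4024 0.071  0.1962] rpy [ 3.1404e+00 -1.0000e-03  1.2800e-02] F [-0.4 -0.7  1.6] op 0.0916
```

View pics/ts_l.png

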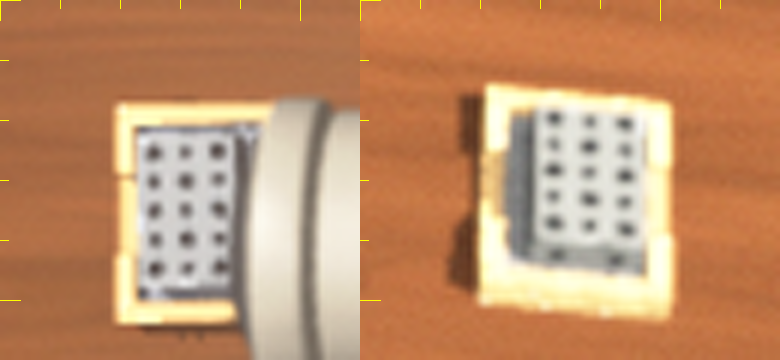

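View pics/t_l.png

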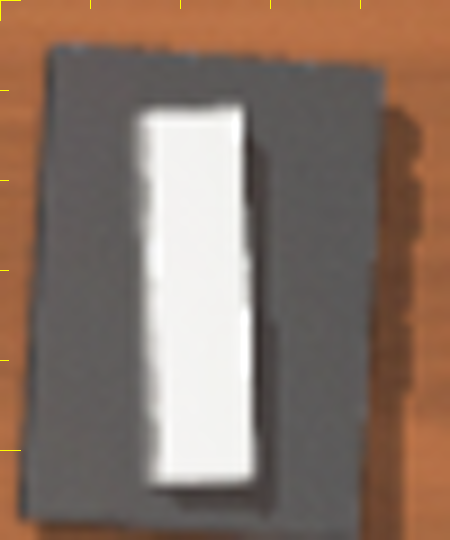

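View pics/s_l.png

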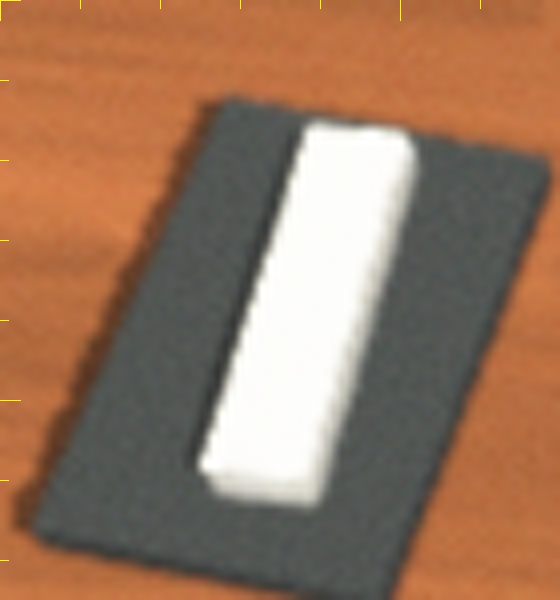

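```bash
python3 - <<'E'
from h import *
t=cam("top");s=cam("scene")
T=np.array([(147,112),(243,107),(255,478),(158,485)])/9+[345,155]-.5
def bm(c,box,th):
    u,v,w,h=box;g=cv2.resize(c["color"][v:v+h,u:u+w].min(2),None,fx=8,fy=8,interpolation=cv2.INTER_CUBIC)
    m=(255*(g>th)).astype(np.uint8);k=max(cv2.findContours(m,cv2.RETR_EXTERNAL,cv2.CHAIN_APPROX_NONE)[0],key=cv2.contourArea)
    hl=cv2.convexHull(k);e=3
    while True:
        q=cv2.approxPolyDP(hl,e,True)
        if len(q)<=4:break
        e+=1
    return (q.reshape(-1,2)+.5)/8-.5+[u,v]
for c,Q in((t,T),(t,bm(t,(355,162,25,50),200)),(s,bm(s,(140,228,40,60),225)),(s,bm(s,(140,228,40,60),235))):
        W=np.array([onz(c,q,.05)[:2] for q in Q]);E=np.roll(W,-1,0)-W
        print(Q.mean(0).round(2),W.mean(0).round(4),(1000*np.linalg.norm(E,axis=1)).round(1),((np.degrees(np.arctan2(E[:,1],E[:,0]))+45)%90-45).round(1))
Q=bm(s,(140,228,40,60),235)
print(tri(t,T.mean(0),s,Q.mean(0)))
E
python3 g.py .598 -.2680 .2 2
```

```text
[366.81 187.33] [ 0.5956 -0.2716] [ 32.5 125.4  32.6 126. ] [2.4 0.1 3.5 0.1]
[366.66 187.41] [ 0.5954 -0.2712] [121.7  27.7 120.6  30.7] [0.4 5.6 1.8 7.3]
[160.84 257.41] [ 0.5964 -0.2723] [121.8  32.3 122.6  30.1] [2.  4.8 0.9 3.6]
[160.78 257.47] [ 0.5966 -0.2724] [121.5  31.2 122.3  30.2] [1.2 3.5 0.7 2.1]
(array([ 0.59607729, -0.27328432,  0.04576725]), np.float64(0.001344405570945246))
t40.1 pos [0.4024 0.0737 0.196 ] rpy [-3.1413e+00 -8.0000e-04  1.4700e-02] F [-0.3  0.1 -0.6] op 0.0920
units [ 7.62 13.78 -0.16] roll -0.19
```

```bash
python3 -m crank '{"claw":[1,1,1,1,1,1,1,1],"delta_pos":[[0.3,0.4,0],[0.9,1.4,0],[1.6,2.6,0],[2.3,3.9,0],[3,5.2,0],[3.7,6.5,0],[4.4,7.8,0],[5.1,9.1,0]],"roll":[0,0,0,0,0,0,0,0]}';python3 -m crank '{"claw":[1,1,1,1,1,1,1,1],"delta_pos":[[0.6,1.2,0],[1.2,2.4,0],[1.7,3.4,0],[2,4,0],[2.2,4.3,0.1],[2.3,4.4,0.5],[2.3,4.4,1.1],[2.3,4.4,1.7]],"roll":[0,0,0,0,0,0,0,0]}';python3 g.py .596 -.272 .09 0.9
```

```text
time: 40.77
tool_pos: [0.5351, -0.1522, 0.1953]
tool_rot: [3.142, -0.0, 0.019]
contact_force: [1.3, -0.1, 0.6]
opening: 0.0919
time: 41.43
tool_pos: [0.5933, -0.2588, 0.1518]
tool_rot: [-3.141, 0.0, 0.019]
contact_force: [0.3, -0.0, 0.4]
opening: 0.0919
t41.4 pos [ 0.5933 -0.2588  0.1518] rpy [-3.1412e+00  1.0000e-04  1.8600e-02] F [ 0.3 -0.   0.4] op 0.0919
units [0.1  0.53 2.47] roll 0.03
```

```bash
python3 -m crank '{"claw":[1,1,1,1,1,1,1,1],"delta_pos":[[0,0.2,0.2],[0.05,0.4,0.6],[0.05,0.5,1.1],[0.05,0.5,1.6],[0.05,0.5,2],[0.05,0.5,2.3],[0.05,0.5,2.4],[0.05,0.5,2.4]],"roll":[0,0,0,0,0,0,0,0]}';python3 g.py .596 -.272 .06 0.9
```

```text
time: 42.1
tool_pos: [0.5943, -0.2725, 0.0922]
tool_rot: [-3.141, 0.001, 0.017]
contact_force: [0.2, -0.2, -0.7]
opening: 0.0917
t42.1 pos [ 0.5943 -0.2725  0.0922] rpy [-3.141e+00  1.000e-03  1.710e-02] F [ 0.2 -0.2 -0.7] op 0.0917
units [ 0.07 -0.02  1.29] roll 0.01
```

```bash
python3 -m crank '{"claw":[1,1,1,1,1,1,1,1],"delta_pos":[[0.05,0,0.2],[0.05,0,0.5],[0.05,0,0.9],[0.05,0,1.3],[0.05,0,1.6],[0.05,0,1.9],[0.05,0,2.08],[0.05,0,2.1]],"roll":[0,0,0,0,0,0,0,0]}';python3 -m crank '{"claw":[0.8,0.7,0.6,0.54,0.5,0.47,0.45,0.43],"delta_pos":[[0,0,0],[0,0,0],[0,0,0],[0,0,0],[0,0,0],[0,0,0],[0,0,0],[0,0,0]],"roll":[0,0,0,0,0,0,0,0]}' 3;python3 g.py .596 -.272 .039 0.9
```

```text
time: 42.77
tool_pos: [0.5952, -0.2723, 0.039]
tool_rot: [-3.141, 0.002, 0.017]
contact_force: [0.5, -0.5, -0.9]
opening: 0.0917
time: 43.43
tool_pos: [0.5959, -0.2726, 0.0406]
tool_rot: [3.141, -0.0, 0.017]
contact_force: [0.1, -0.6, 0.9]
opening: 0.043
t43.4 pos [ 0.5959 -0.2726  0.0406] rpy [ 3.1414e+00 -2.0000e-04  1.7100e-02] F [ 0.1 -0.6  0.9] op 0.0430
units [ 0.01 -0.03  0.06] roll 0.01
```

```bash
python3 -m crank '{"claw":[0.42,0.41,0.4,0.39,0.38,0.37,0.36,0.35],"delta_pos":[[0,0,0.06],[0,0,0.06],[0,0,0.06],[0,0,0.06],[0,0,0.06],[0,0,0.06],[0,0,0.06],[0,0,0.06]],"roll":[0,0,0,0,0,0,0,0]}' 3;python3 -m crank '{"claw":[0.345,0.34,0.335,0.33,0.32,0.31,0.3,0.3],"delta_pos":[[0,0,0],[0,0,0],[0,0,0],[0,0,0],[0,0,0],[0,0,0],[0,0,0],[0,0,0]],"roll":[0,0,0,0,0,0,0,0]}' 3
```

```text
time: 44.1
tool_pos: [0.5958, -0.2732, 0.039]
tool_rot: [3.141, -0.0, 0.017]
contact_force: [0.0, -3.0, -1.2]
opening: 0.0323
time: 44.77
tool_pos: [0.5958, -0.2726, 0.039]
tool_rot: [3.141, -0.0, 0.017]
contact_force: [-0.3, -2.8, -0.6]
opening: 0.0322
```

```bash
python3 -m crank '{"claw":[0.3,0.28,0.25,0.2,0.2,0.2,0.2,0.2],"delta_pos":[[0,0.02,0],[0,0.02,0],[0,0.02,0],[0,0.02,0],[0,0.02,0],[0,0.02,0],[0,0.02,0],[0,0.02,0]],"roll":[0,0,0,0,0,0,0,0]}' 45;python3 -m crank '{"claw":[0.2,0.2,0.2,0.2,0.2,0.2,0.2,0.2],"delta_pos":[[0,0,-0.04],[0,0,-0.1],[0,0,-0.2],[0,0,-0.5],[0,0,-1],[0,0,-1.6],[0,0,-2.3],[0,0,-3]],"roll":[0,0,0,0,0,0,0,0]}';python3 g.py .6065 .2815 .12 11.4
python3 - <<'E'
from h import *
s=cam("scene")
crop(s,110,190,100,75,8,"s_m");
E
```

```text
time: 45.43
tool_pos: [0.5958, -0.2727, 0.039]
tool_rot: [-3.141, 0.0, 0.017]
contact_force: [-0.1, 2.6, 0.9]
opening: 0.0314
time: 46.1
tool_pos: [0.5958, -0.2733, 0.1157]
tool_rot: [3.141, -0.0, 0.017]
contact_force: [0.8, -0.5, -7.1]
opening: 0.0319
t46.1 pos [ 0.5958 -0.2733  0.1157] rpy [ 3.1412e+00 -3.0000e-04  1.6900e-02] F [ 0.8 -0.5 -7.1] op 0.0319
units [  0.8  -22.18  -0.18] roll -1.74
```

View pics/s_m.png

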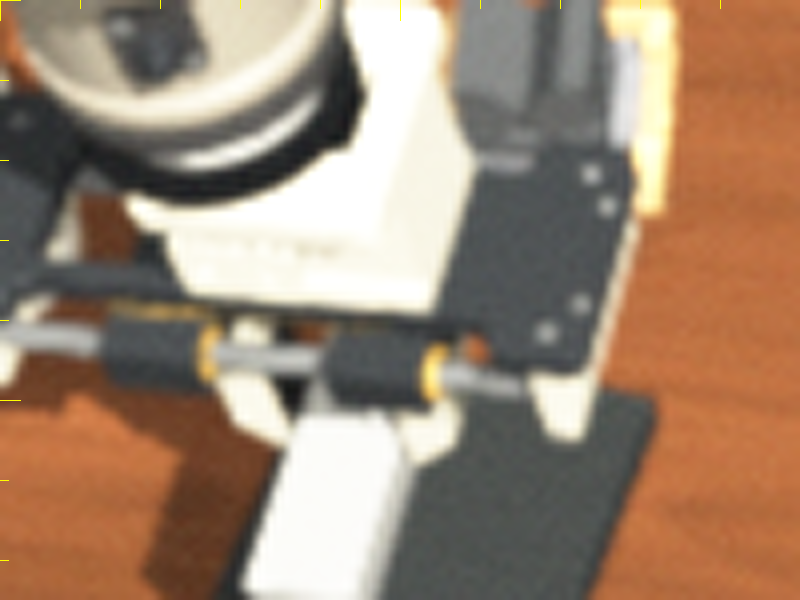

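```bash
python3 -m crank '{"claw":[0.2,0.2,0.2,0.2,0.2,0.2,0.2,0.2],"delta_pos":[[0,-0.3,-0.3],[0.05,-1,-0.6],[0.1,-2,-0.8],[0.15,-3.2,-0.8],[0.2,-4.5,-0.8],[0.25,-5.8,-0.8],[0.3,-7.1,-0.8],[0.35,-8.4,-0.8]],"roll":[0,0,-0.1,-0.2,-0.3,-0.4,-0.5,-0.6]}';python3 g.py .6065 .2815 .13 11.4
```

```text
time: 46.82
tool_pos: [0.5998, -0.0598, 0.1336]
tool_rot: [-3.141, 0.002, 0.081]
contact_force: [1.0, 1.2, -6.1]
opening: 0.0315
t46.8 pos [ 0.5998 -0.0598  0.1336] rpy [-3.1407e+00  1.7000e-03  8.0900e-02] F [ 1.   1.2 -6.1] op 0.0315
units [  1.37 -13.59   0.15] roll -1.13
```

```bash
python3 -m crank '{"claw":[0.2,0.2,0.2,0.2,0.2,0.2,0.2,0.2],"delta_pos":[[0.1,-1.3,0],[0.25,-2.6,0],[0.4,-3.9,0],[0.5,-5.2,0],[0.6,-6.5,0],[0.75,-7.8,0],[0.9,-9.1,0],[1.05,-10.3,0]],"roll":[-0.15,-0.3,-0.5,-0.7,-0.9,-1.0,-1.1,-1.13]}';python3 g.py .6065 .2815 .13 11.4
```

```text
time: 47.48
tool_pos: [0.6047, 0.1991, 0.1335]
tool_rot: [-3.141, 0.002, 0.2]
contact_force: [0.8, -0.2, -6.5]
opening: 0.0315
t47.5 pos [0.6047 0.1991 0.1335] rpy [-3.141e+00  2.000e-03  2.000e-01] F [ 0.8 -0.2 -6.5] op 0.0315
units [ 0.72 -3.22  0.14] roll 0.01
```

```bash
python3 -m crank '{"claw":[0.2,0.2,0.2,0.2,0.2,0.2,0.2,0.2],"delta_pos":[[0.25,-1,0],[0.45,-1.8,0],[0.6,-2.5,0],[0.68,-2.9,0],[0.7,-3.15,0.2],[0.7,-3.15,0.7],[0.7,-3.15,1.2],[0.7,-3.15,1.5]],"roll":[0,0,0,0,0,0,0,0]}';python3 g.py .6065 .2815 .019 11.4
python3 - <<'E'
from h import *
s=cam("scene")
crop(s,330,210,100,75,8,"s_n");
E
```

```text
time: 48.15
tool_pos: [0.6069, 0.2758, 0.0944]
tool_rot: [3.141, 0.003, 0.198]
contact_force: [-0.7, -0.2, -7.7]
opening: 0.0316
t48.1 pos [0.6069 0.2758 0.0944] rpy [3.1408 0.0034 0.198 ] F [-0.7 -0.2 -7.7] op 0.0316
units [ 0.04 -0.23  3.01] roll -0.01
```

View pics/s_n.png

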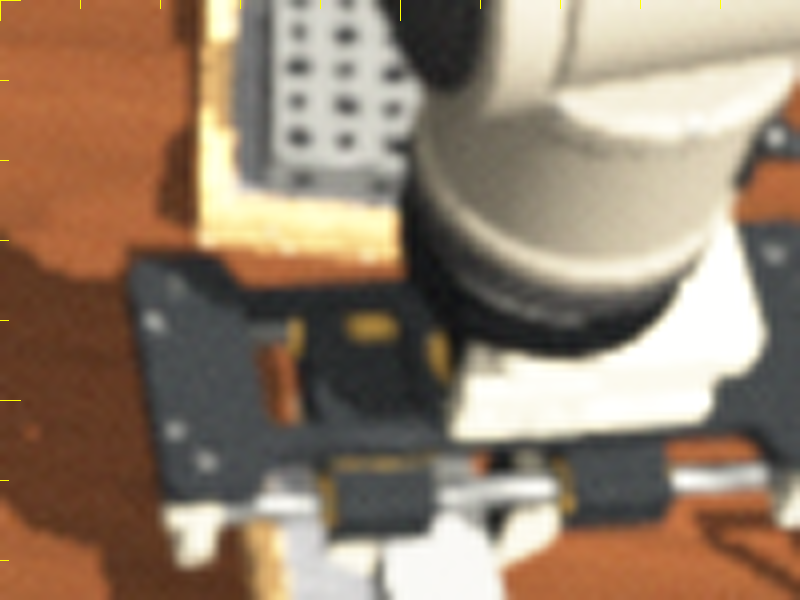

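```bash
python3 -m crank '{"claw":[0.2,0.2,0.2,0.2,0.2,0.2,0.2,0.2],"delta_pos":[[0.03,-0.2,0.1],[0.03,-0.2,0.4],[0.03,-0.2,0.8],[0.03,-0.2,1.2],[0.03,-0.2,1.6],[0.03,-0.2,1.9],[0.03,-0.2,2.15],[0.03,-0.2,2.2]],"roll":[0,0,0,0,0,0,0,0]}';python3 g.py .6065 .2815 .019 11.4
python3 - <<'E'
from h import *
s=cam("scene")
crop(s,330,245,100,75,8,"s_o");
E
```

```text
time: 48.87
tool_pos: [0.6072, 0.2811, 0.0396]
tool_rot: [3.141, 0.003, 0.198]
contact_force: [-0.7, 0.4, -7.2]
opening: 0.0312
t48.9 pos [0.6072 0.2811 0.0396] rpy [3.1412e+00 2.6000e-03 1.9810e-01] F [-0.7  0.4 -7.2] op 0.0312
units [-0.02 -0.02  0.82] roll -0.01
```

View pics/s_o.png

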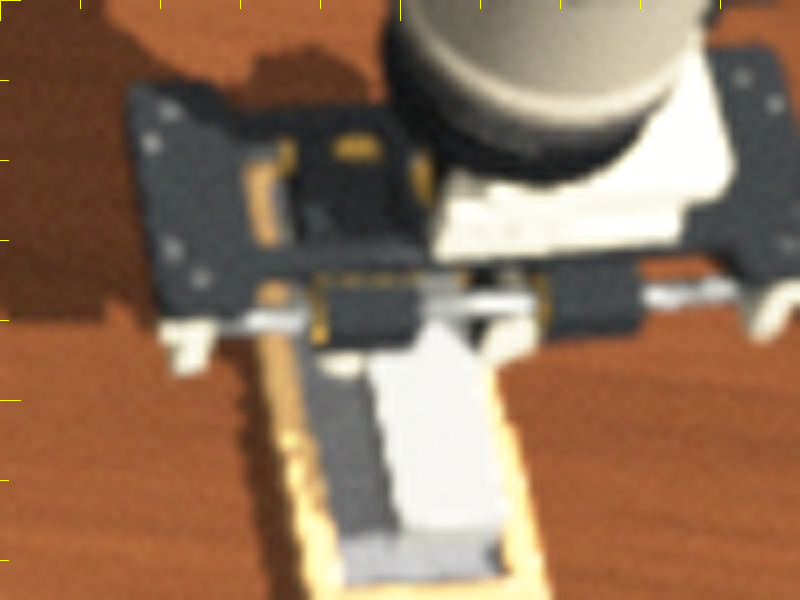

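```bash
python3 - <<'E'
from h import *
s=cam("scene")
def rect(c,y,l,w,z):
    a=np.radians(y);R=np.array([[np.cos(a),-np.sin(a)],[np.sin(a),np.cos(a)]])
    return [list(np.array(c)+R@np.array([sx*l/2,sy*w/2]))+[z] for sx,sy in((1,1),(1,-1),(-1,-1),(-1,1))]
f=lambda P:((proj(s,P)+.5-[330,245])*8).round(0)
print("bar top front",f(rect((.6072,.2811),11.4,.125,.032,.0506))[:2])
print("box rim outer top",f(rect((.6065,.2815),11.4,.161,.070,.018)))
print("floor",f(rect((.6065,.2815),11.4,.143,.052,.010))[:2], "rim inner top",f(rect((.6065,.2815),11.4,.143,.052,.018))[:2])
E
```

```text
bar top front [[508. 517.]
 [400. 525.]]
box rim outer top [[563. 611.]
 [331. 627.]
 [241. 154.]
 [456. 140.]]
floor [[522. 595.]
 [351. 607.]] rim inner top [[527. 585.]
 [356. 597.]]
```

```bash
python3 - <<'E'
from h import *
T=cv2.imread("pics/top0.png");S=cv2.imread("pics/scene0.png")
t=cam("top");s=cam("scene");t["color"]=T;s["color"]=S
crop(t,163,152,50,70,8,"t_p");crop(s,350,256,60,74,8,"s_p")
def rect(c,y,l,w,z):
    a=np.radians(y);R=np.array([[np.cos(a),-np.sin(a)],[np.sin(a),np.cos(a)]])
    return [list(np.array(c)+R@np.array([sx*l/2,sy*w/2]))+[z] for sx,sy in((1,1),(1,-1),(-1,-1),(-1,1))]
for n,c,o in(("t_p",t,(163,152)),("s_p",s,(350,256))):
    im=cv2.imread("pics/"+n+".png")
    for P,col in((rect((.6065,.2815),11.4,.161,.070,.018),(0,0,255)),(rect((.6065,.2815),11.4,.143,.052,.010),(0,255,0))):
        q=((proj(c,P)+.5-o)*8).astype(np.int32);cv2.polylines(im,[q],True,col,1)
    cv2.imwrite("pics/"+n+".png",im)
E
```

```text
(no output)
```

View pics/t_p.png

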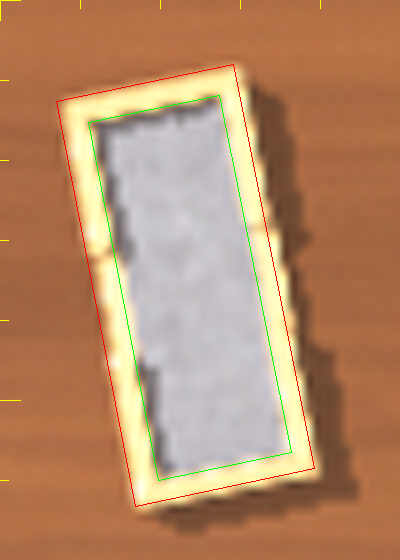

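View pics/s_p.png

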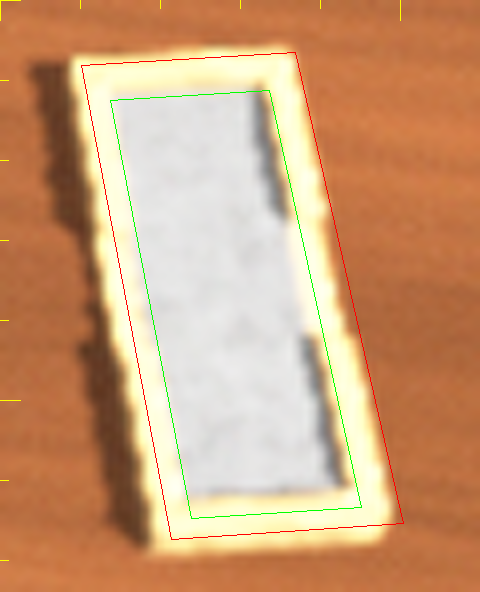

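The box sits about 3 mm further toward -y than I had it, in both overlays. I'll shift before lowering.

```bash
python3 -m crank '{"claw":[0.2,0.2,0.2,0.2,0.2,0.2,0.2,0.2],"delta_pos":[[-0.03,0.06,0],[-0.06,0.12,0.1],[-0.06,0.12,0.2],[-0.06,0.12,0.3],[-0.06,0.12,0.4],[-0.06,0.12,0.5],[-0.06,0.12,0.55],[-0.06,0.12,0.55]],"roll":[0,0,0,0,0,0,0,0]}';python3 -m crank '{"claw":[0.2,0.2,0.2,0.2,0.2,0.2,0.2,0.2],"delta_pos":[[0,0,0.02],[0,0,0.04],[0,0,0.07],[0,0,0.1],[0,0,0.12],[0,0,0.14],[0,0,0.14],[0,0,0.14]],"roll":[0,0,0,0,0,0,0,0]}'
```

```text
time: 49.73
tool_pos: [0.6068, 0.2781, 0.0271]
tool_rot: [3.141, 0.001, 0.198]
contact_force: [0.5, 1.0, -6.1]
opening: 0.0315
time: 50.4
tool_pos: [0.6071, 0.2782, 0.0241]
tool_rot: [3.141, 0.0, 0.198]
contact_force: [1.4, -0.5, -5.8]
opening: 0.0318
```

```bash
python3 -m crank '{"claw":[0.2,0.2,0.2,0.2,0.2,0.2,0.2,0.2],"delta_pos":[[0,0,0.02],[0,0,0.04],[0,0,0.07],[0,0,0.1],[0,0,0.12],[0,0,0.13],[0,0,0.14],[0,0,0.14]],"roll":[0,0,0,0,0,0,0,0]}';python3 -m crank '{"claw":[0.2,0.2,0.2,0.2,0.2,0.2,0.2,0.2],"delta_pos":[[0,0,0.01],[0,0,0.02],[0,0,0.03],[0,0,0.04],[0,0,0.05],[0,0,0.06],[0,0,0.06],[0,0,0.06]],"roll":[0,0,0,0,0,0,0,0]}'
```

```text
time: 51.07
tool_pos: [0.6071, 0.2782, 0.0206]
tool_rot: [3.142, 0.0, 0.198]
contact_force: [-0.3, -0.8, -5.8]
opening: 0.0317
time: 51.73
tool_pos: [0.6071, 0.2782, 0.0192]
tool_rot: [3.142, -0.0, 0.198]
contact_force: [-0.1, 0.1, -7.8]
opening: 0.0312
```

```bash
python3 -m crank '{"claw":[0.2,0.2,0.2,0.2,0.2,0.2,0.2,0.2],"delta_pos":[[0,0,0.01],[0,0,0.02],[0,0,0.02],[0,0,0.03],[0,0,0.03],[0,0,0.04],[0,0,0.04],[0,0,0.04]],"roll":[0,0,0,0,0,0,0,0]}'
python3 - <<'E'
from h import *
s=cam("scene")
crop(s,330,245,100,75,8,"s_q");
E
```

```text
time: 52.4
tool_pos: [0.6072, 0.2782, 0.019]
tool_rot: [3.141, -0.0, 0.198]
contact_force: [-4.9, -1.6, 6.1]
opening: 0.0314
```

View pics/s_q.png

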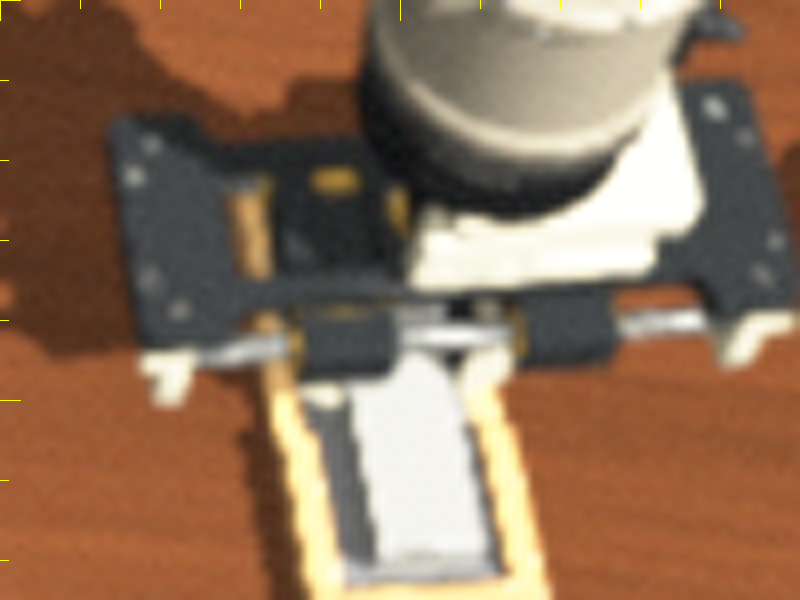

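```bash
python3 -m crank '{"claw":[0.33,0.34,0.35,0.36,0.37,0.38,0.4,0.42],"delta_pos":[[0,0,0],[0,0,0],[0,0,0],[0,0,0],[0,0,0],[0,0,0],[0,0,0],[0,0,0]],"roll":[0,0,0,0,0,0,0,0]}' 5;python3 -m crank '{"claw":[0.44,0.44,0.44,0.44,0.5,0.6,0.8,1],"delta_pos":[[0,0,0],[0,0,-0.1],[0,0,-0.4],[0,0,-0.8],[0,0,-1.4],[0,0,-2.1],[0,0,-2.9],[0,0,-3.9]],"roll":[0,0,0,0,0,0,0,0]}';python3 -m crank '{"claw":[1,1,1,1,1,1,1,1],"delta_pos":[[0,0,-1],[-0.2,0.5,-2],[-0.8,1.4,-2.8],[-1.8,2.6,-3],[-3,3.8,-3],[-4.2,5,-3],[-5.4,6.2,-3],[-6.4,7.2,-3]],"roll":[0,0,0,0,0,0,0,0]}';python3 -m crank '{"claw":[1,1,1,1,1,1,1,1],"delta_pos":[[-0.5,1,0],[-1,2.2,0],[-1.2,3.4,0],[-1.2,4.2,0],[-1.2,4.6,0],[-1.2,4.6,0],[-1.2,4.6,0],[-1.2,4.6,0]],"roll":[0,0,0,0,0,0,0,0]}'
python3 - <<'E'
from h import *
t=cam("top");s=cam("scene")
cv2.imwrite("pics/t_z.png",t["color"]);cv2.imwrite("pics/s_z.png",s["color"])
crop(t,90,150,200,140,4,"t_z1");crop(s,225,185,140,145,4,"x1");crop(s,340,185,60,145,4,"x2");crop(s,225,185,180,145,4,"s_z1")
E
python3 g.py
```

```text
time: 53.12
tool_pos: [0.6073, 0.2783, 0.0181]
tool_rot: [3.142, -0.0, 0.198]
contact_force: [-0.2, -0.3, -0.1]
opening: 0.0381
time: 53.78
tool_pos: [0.6067, 0.2781, 0.1167]
tool_rot: [3.141, 0.001, 0.198]
contact_force: [0.3, -0.2, 0.2]
opening: 0.0609
time: 54.45
tool_pos: [0.4842, 0.0687, 0.192]
tool_rot: [3.141, -0.002, 0.198]
contact_force: [0.7, -0.4, 1.0]
opening: 0.0916
time: 55.12
tool_pos: [0.4788, -0.0473, 0.1909]
tool_rot: [-3.141, -0.0, 0.199]
contact_force: [-0.3, -0.2, 0.3]
opening: 0.0917
t55.2 pos [ 0.4788 -0.0472  0.1908] rpy [-3.1414e+00  1.0000e-04  1.9980e-01] F [-0.2  0.2  0.4] op 0.0916
```

View pics/t_z.png

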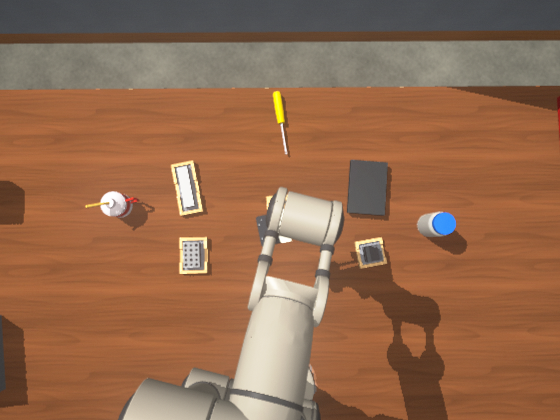

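View pics/t_z1.png

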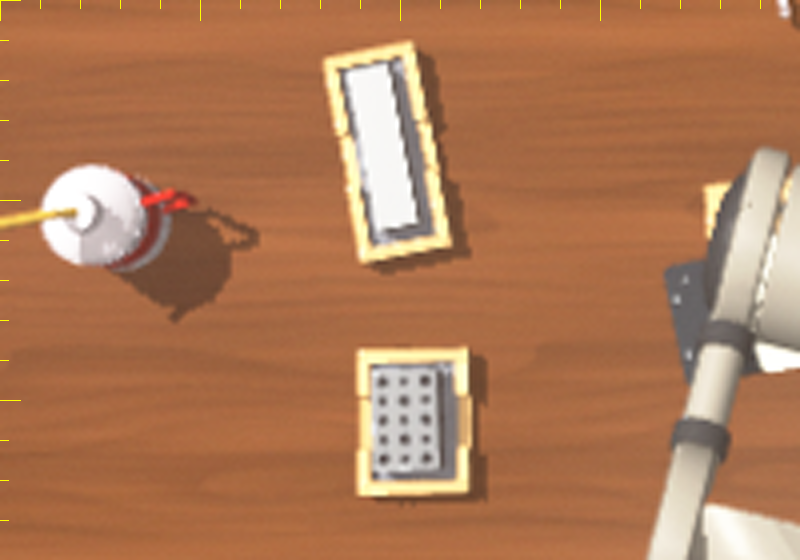

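View pics/s_z1.png

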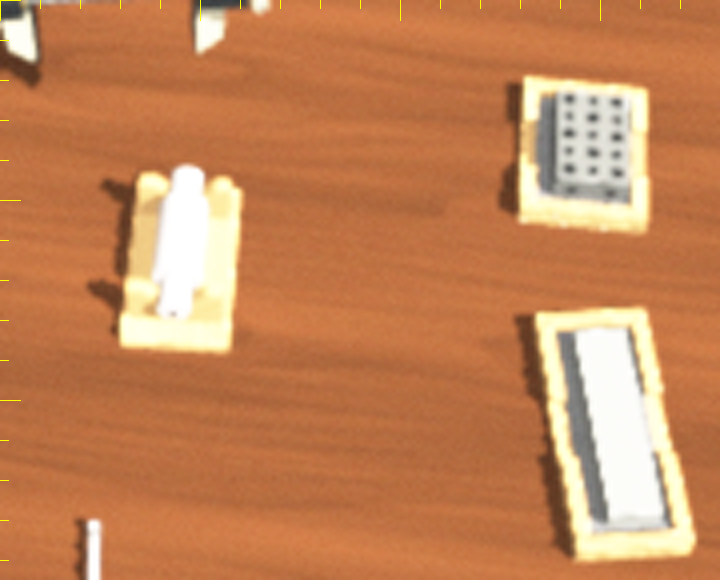

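View pics/s_z.png

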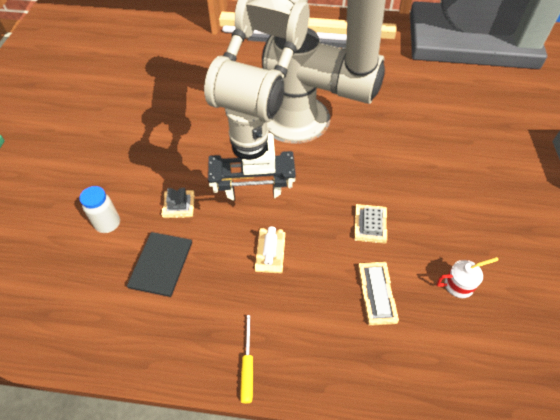

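All four pieces are inside their places: the parallel at (187,187), the block at (193,256) and the V-block at (370,253) in the top view, and the shaft at (270,245) in scene. The can and jar show at the same pixels as at the start, and the gripper is clear of everything. Handing in.

```bash
python3 - <<'E'
from cell import robot
print(robot.hand_in())
E
```

```text
the job is handed in; nothing more can be done
None
```

I took the stack apart from the top down and handed it in at about 55 s. The shaft lies in the cradle notches. The V-block, drilled block and parallel each lie flat and right way up in their own boxes.

- **Set-downs:** Each piece touched down within 0.3 mm of the height worked out from the given sizes. The shaft first touched one side of its notch 1–2 mm high, so I eased it about 2 mm sideways until it seated. The upward push at contact was no more than about 11 N in the readings taken at the end of each move.
- **Last pictures:** Both camera views show the three boxed pieces inside their rims. The scene view shows the shaft in both notches; the arm hid most of the cradle in the top view. The oil can and jar appear at the same pixels as at the start, and the gripper was clear of everything.
- **What disagreed:**
  - The two cameras differed by 1–3 mm.
  - My first estimate of the parallel box was about 3 mm off in y, found by checking it against the pictures and corrected before lowering.
  - The cradle was about 2 mm from the position I aimed for.
  - My first shaft height, 15 mm too high, came from ill-placed sight lines and I dropped it. Re-measuring from the shaft's ends gave 129 ± 3 mm, against an expected 126.6 mm.

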